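# Load the tube roller mixer and pull it on

### The job

Take the capped tube out of the steel tray and lay it lengthwise in an empty groove between the mixer's rollers. Then switch the mixer on: pull its red knob straight out all the way to its end stop, and let go so that it settles by itself in its on position. The mixer only stands on its rubber feet, so feel for the stop and do not drag or tip it, and leave the other tubes and racks as they are.

Things in the scene. Friction and masses are not known exactly. Their poses are not given: they have to be found in the camera images.
- mixer: white bench mixer for sample tubes, 240 deep x 280 wide, 3 to 4.5 kg, loose on four rubber feet. Origin: centre of its underside; x from its sloping front console (which faces the robot's left) to its rear, y along the rollers, z up. The console rises from z 30 mm at x -120 to z 97 mm at x -40; its normal leans 40 degrees from vertical towards -x. A fixed black dial on it at y +90 mm is not used
- visor_edge (a point): middle of the upper front edge of the mixer's clear splash visor, 4 mm thick, 270 mm wide, axes as the mixer (x -59, z 167 mm there). The visor stands between console and rollers, from x -34, z 97 mm, and leans forward above the knob: it leaves no room there for an upright gripper
- groove3 (a point): middle of the third groove from the front, on the line where the axis of a tube lying there comes, 3 mm above the roller tops; axes as the mixer, the groove runs along y (mixer x 57, z 132 mm). Five fixed white rollers, 22 mm thick, 26 mm apart, 254 mm long between end plates, form four grooves 26 mm apart: the first (front) holds two tubes, the second, third and fourth are empty
- tube_mid (a point): the tube to load, lying in the tray: clear tube with a white label and a lilac ribbed cap, 108 mm long, 16 mm diameter (cap 18), 22 g. The point is at its centre, on its axis; x runs along it towards the cap (the last 23 mm are cap), z is up at the start
- tray: shallow open steel tray fixed to the bench, 210 (x) x 160 (y) mm, rim 16 mm high, walls 3 mm, floor 3 mm thick; on the left or the right of the mixer. Origin: centre of its underside
- knob_head (a point): centre of the red knob's head, a plain disc 38 mm in diameter and 20 mm thick on a 17 mm stem; z points straight out along the stem, the way to pull, 40 degrees from vertical; y as the mixer's. Off, it stands 28 mm out from the console, its underside 18 mm; a black collar around the stem (radius 14 mm) is 7 mm high. Mixer y -40 mm
- start_knob (a joint): how far the knob is out, m; 0 is off. A spring holds it in with about 13 N; it clicks over near 5 mm, is then drawn out to its on position at 0.012, and can be pulled some millimetres farther against the spring (under 10 N) to a hard end stop, to be felt; let go, it goes back to 0.012 and stays. Needs a firm grip (50 N or more). A pull past 15 to 20 N drags the mixer
- tube_left_mid (a point): centre of one of the two tubes already on the rollers (as tube_mid in shape), in the first groove towards +y; leave it there
- tube_right_mid (a point): centre of the other tube already on the rollers, in the first groove towards -y; leave it there
- foam_rack: loose white foam rack, 166 x 122 mm, 30 mm high, with nine lilac-capped tubes standing up to 93 mm, on the other side of the mixer from the tray; leave it alone. Origin: centre of its underside
- teal_rack: loose teal plastic rack, 30 x 150 mm, 50 mm high, to the right of the mixer; leave it alone. Origin: centre of its underside
Not all that is in view belongs to the job. What is shaped like the part that bears tube_mid but green or yellow is not meant.

How it is judged:
By the outcome, as a careful person would: the job done as asked, in the order asked, and still so for the second after the job is handed in, with the robot touching nothing.
It also fails if it takes over 69 s, if anything falls off the work surface, if the arm or the gripper's body presses on something with over 40 N, if the wrist force passes 120 N, or if a joint passes its speed limit or range.

### The arm

A 6-joint arm with a two-finger parallel gripper is mounted at the origin on the work surface. World frame = base frame: x ahead of the robot, y to its left, z up, the work surface at z = 0. Lengths are in m, angles in degrees, forces in N, time in s.
With the tool pointing down it reaches from about 0.35 to 0.875 m from the base axis. Payload 4.2 kg.
Tool frame: the origin (TCP) lies midway between the tips of the shut fingers; the grasp point (between the pads) lies r.grasp_offset behind it (r.grasp_offset is the distance from the TCP to the grasp point, in m); z points along the fingers, y is the direction in which the jaws open and shut (so a half turn about z gives the same grasp; the last joint's range is limited). The gripper opens to 87 mm and grips with 3 to 60 N. Pads are 19 mm wide; open, the fingers measure 117 mm over their backs; the gripper's body (75 mm by 190 mm) begins 51 mm behind the grasp point.
Start: joints at [-51.303, 22.042, 0.453, 0, -68.411, -14.817], TCP at [0.253, -0.571, 0.223] pointing down, gripper open.
Joint ranges: [-179.83, 179.83], [-69.29, 118.12], [-61.27, 80.66], [-181.25, 117.63], [-171.15, -9.14], [-177.46, 177.46]. Speed limits (degrees/s): [159.86, 159.86, 180, 180, 180, 180].

### API

Orientations are given as a 3x3 rotation matrix whose columns are the frame's x, y, z axes.
In Python, from station import sense, optics, r gives the robot as it stands. The module is installed in compiled form; this text tells all that it offers.
- The arm moves only by the tool servo_tool, never from a script. Its argument "deltas" is a list of rows, each an object with "slide": the shift along the tool's x, y, z in units of 25 mm (1.0 is 25 mm), a list of three; "spin": the turn about the tool's z in units of 8 degrees (1.0 is 8 degrees). A call has 1 to 10 rows; each row shifts and turns the pose as measured when the row begins, along the tool's axes as they then stand; what a row does not reach is not made up. A row lasts 1/10 s, in which the tool goes at most 50 mm and 8.59 degrees, less where a joint would pass 70% of its speed; a pose out of reach is approached as far as the arm can. A call is refused whole if a number of a shift passes 1 or a number of a turn 1, either way. A call with a gripper value outside its range is refused whole. "gripper" is the closure in counts, from 0 (fully open) to 255 (shut), set as the call begins (left out, the last holds). The fingers move at their own pace and stop on an object; the grip force is fixed at half the most. Time passes only in rows, so rows that do not move let the fingers close. It gives the time, the measured TCP pose, the force and the opening at its end, in the units of the state.
- sense(): the state, without advancing time (a new reading comes with each control period).
- optics.capture(name): name is "scene" or "top" or "wrist"; returns a dict with "frame" (480x640x3 uint8, red, green, blue), "camera_matrix" (3x3 intrinsics, pixels), "eye" and "rotation" of the camera in the world. Camera axes: x right, y down, z forward; pixel columns grow to the right and rows downward; lengths in m; the calibration is good to about 2 mm. A picture is of the moment at which its call begins. There is no depth.
- r.finish_job(): hands the job in, once; it reports no verdict.
The state is a dict: "time_s": time; "joints": joint angles; "joint_velocities": joint speeds; "effort": joint torques, N m; "tcp_pos": TCP position; "ee_rot": TCP orientation; "wrist_force": force on the tool from outside, world axes, zero at the start; "moment": the same for the moment, N m; "gripper_width": opening from 0.0 (shut) to 1.0 (fully open).
Only numpy, scipy, OpenCV 4.12 (cv2) and the standard library are available. Lean on these libraries where they do the work, as an engineer would, in place of code of your own. Each camera call takes 0.05 s, during which the arm holds its last target.

## Working session

There is one attempt and no reset: what is moved stays moved. The work goes in short steps, Python scripts to look and compute and a tool call to move; the robot and the scene stay as the last step left them, time stands still between calls to the robot, and variables do not carry over. Pictures are saved under pics/ and viewed, and the job is handed in when it is done.

Besides the shell and the picture viewer there is one more tool, called after "Call:" as name(argument=value, ...), one argument or row to a line, values as JSON. servo_tool: Moves the arm, as the interface text tells. Its arguments: {"type":"object","properties":{"deltas":{"type":"array"},"gripper":{"type":"number"}},"required":["deltas"]}

```bash
mkdir -p pics; ls; cat > h.py <<'E'
import numpy as np, cv2, json
from station import sense, optics, r
def cap(name,fn):
    c=optics.capture(name); cv2.imwrite('pics/'+fn+'.png',cv2.cvtColor(c['frame'],cv2.COLOR_RGB2BGR))
    np.savez('pics/'+fn+'.npz',**{k:np.array(v) for k,v in c.items()}); return c
def load(fn): return np.load('pics/'+fn+'.npz')
def ray(c,u,v):
    d=np.array(c['rotation'])@np.linalg.inv(c['camera_matrix'])@np.array([u,v,1.0]); return np.array(c['eye']),d/np.linalg.norm(d)
def onz(c,u,v,z):
    e,d=ray(c,u,v); return e+d*(z-e[2])/d[2]
def tri(*cuv):
    A=np.zeros((3,3));b=np.zeros(3)
    for c,u,v in cuv:
        e,d=ray(c,u,v);P=np.eye(3)-np.outer(d,d);A+=P;b+=P@e
    x=np.linalg.solve(A,b); res=[np.linalg.norm((np.eye(3)-np.outer(ray(c,u,v)[1],ray(c,u,v)[1]))@(x-ray(c,u,v)[0])) for c,u,v in cuv]
    return x,res
def proj(c,p):
    q=np.array(c['rotation']).T@(np.array(p)-np.array(c['eye'])); q=np.array(c['camera_matrix'])@q; return q[:2]/q[2]
E
python3 - <<'E'
from h import *
np.set_printoptions(precision=4,suppress=True)
for n in ['scene','top','wrist']:
    c=cap(n,n+'0'); print(n,c['eye'],c['rotation'],c['camera_matrix'])
s=sense();print(s,r.grasp_offset)
E
```

```text
pics
scene [ 1.2947 -0.2971  0.939 ] [[ 0.2322  0.6673 -0.7076]
 [ 0.9725 -0.1467  0.1809]
 [ 0.0169 -0.7302 -0.683 ]] [[549.7313   0.     321.6593]
 [  0.     549.7313 230.8018]
 [  0.       0.       1.    ]]
top [ 0.2832 -0.1086  1.8136] [[-0.0236 -0.9952  0.0946]
 [-0.9996  0.0249  0.0132]
 [-0.0155 -0.0942 -0.9954]] [[598.989    0.     325.7697]
 [  0.     598.989  240.7583]
 [  0.       0.       1.    ]]
wrist [ 0.1886 -0.6006  0.3828] [[-0.4044  0.8836  0.2361]
 [ 0.9146  0.3902  0.1061]
 [ 0.0016  0.2588 -0.9659]] [[351.3403   0.     317.7616]
 [  0.     351.3403 245.101 ]
 [  0.       0.       1.    ]]
{'time_s': 0.15, 'joints': array([-51.3014,  22.0809,   0.399 ,  -0.0188, -68.4098, -14.8171]), 'joint_velocities': array([-0.0711, -0.0994,  0.3751,  0.0361,  0.0761,  0.0758]), 'effort': array([ -0.    , -39.1052,  18.7587,   4.2224,   0.0124,  -0.0001]), 'tcp_pos': array([ 0.2529, -0.5711,  0.2217]), 'ee_rot': array([[-0.9144, -0.4047, -0.0008],
       [-0.4047,  0.9144,  0.0014],
       [ 0.0001,  0.0016, -1.    ]]), 'wrist_force': array([ 0.0307, -0.0138, -0.0527]), 'moment': array([0.0207, 0.0275, 0.002 ]), 'gripper_width': 1.0032837061604944} 0.0187
```

View pics/scene0.png

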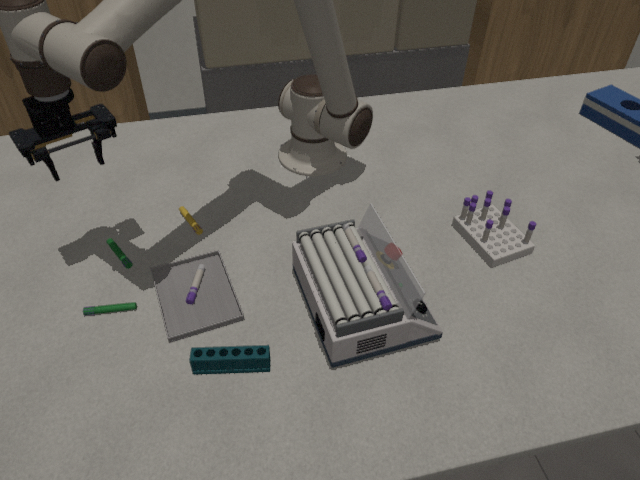

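View pics/top0.png

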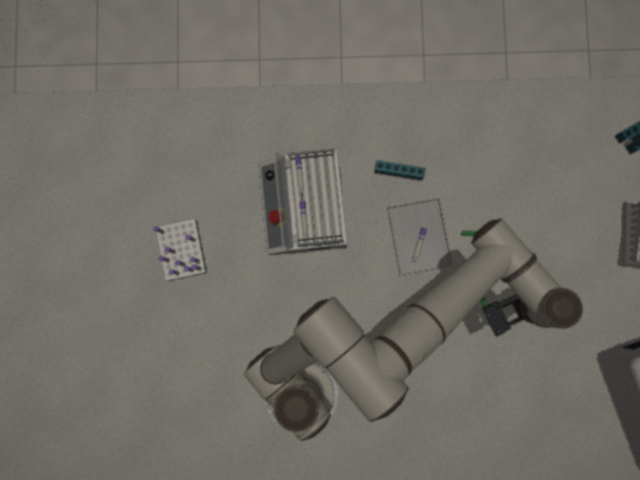

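View pics/wrist0.png

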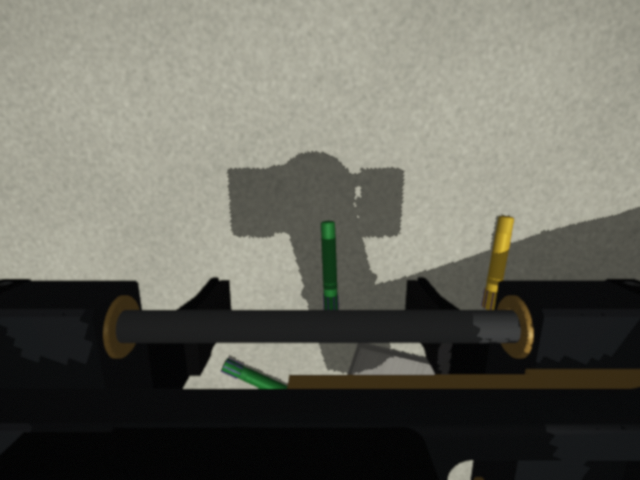

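```bash
python3 - <<'E'
import cv2
s=cv2.imread('pics/scene0.png');t=cv2.imread('pics/top0.png')
def f(i,x0,y0,x1,y1,k,n): 
    cv2.imwrite('pics/'+n,cv2.resize(i[y0:y1,x0:x1],None,fx=k,fy=k,interpolation=cv2.INTER_CUBIC))
f(s,270,195,450,365,4,'c_s_mix.png');f(t,240,130,370,270,4.2,'c_t_mix.png');f(t,370,150,500,290,4.2,'c_t_tray.png');f(s,70,190,280,390,3,'c_s_tray.png')
E
```

```text
(no output)
```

View pics/c_s_mix.png

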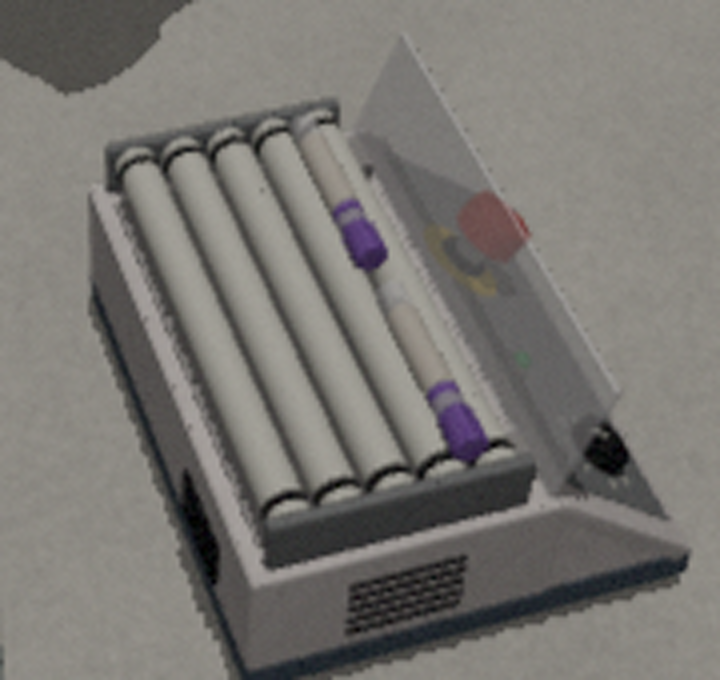

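View pics/c_t_mix.png

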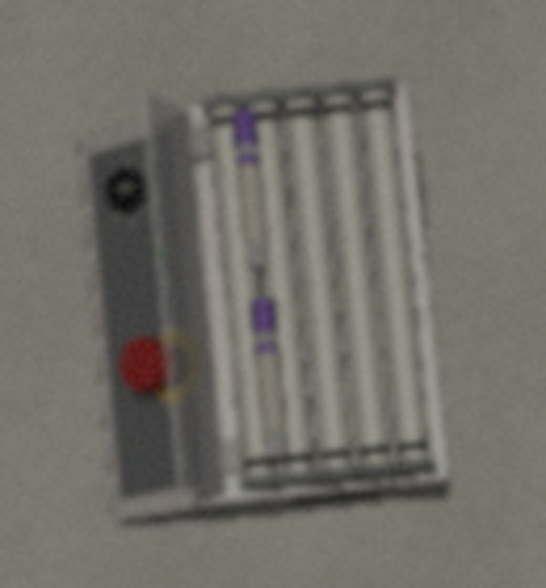

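View pics/c_t_tray.png

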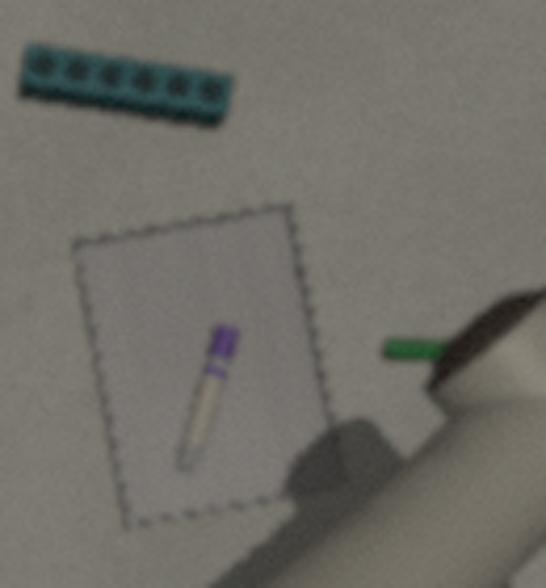

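View pics/c_s_tray.png

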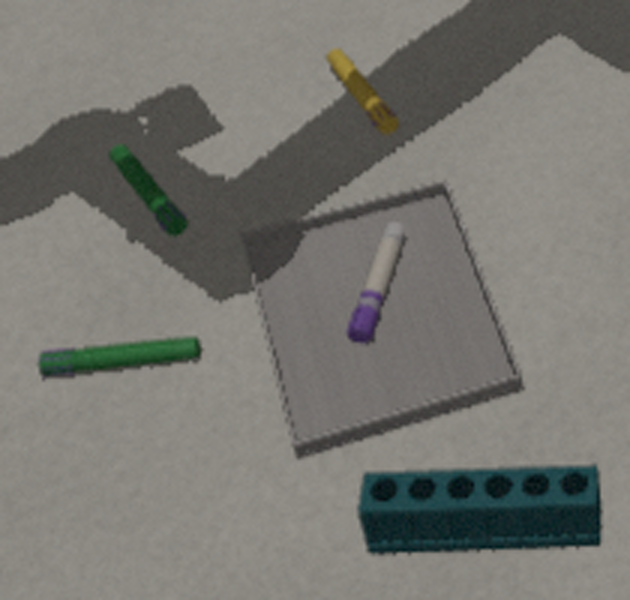

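```bash
python3 - <<'E'
from h import *
np.set_printoptions(precision=4,suppress=True)
S=load('scene0');T=load('top0')
sm=lambda x,y:(270+x/4-.0,195+y/4); tm=lambda x,y:(240+x/4.2,130+y/4.2); st=lambda x,y:(70+x/3,190+y/3); tt=lambda x,y:(370+x/4.2,150+y/4.2)
def T2(n,s,t):
    x,res=tri((S,*s),(T,*t)); print(n,x,np.array(res)*1e3)
    return x
T2('tube clear',st(395,226),tt(187,468)); T2('tube cap',st(361,338),tt(228,328))
print(onz(S,*st(395,226),.012),onz(S,*st(361,338),.012),onz(T,*tt(187,468),.012),onz(T,*tt(228,328),.012))
a=T2('visor near robot',sm(403,33),tm(178,490)) ;b=T2('visor far',sm(618,395),tm(150,97)); print(np.linalg.norm(a-b))
T2('knob',sm(497,225),tm(147,365))
T2('tubeL cap',sm(467,440),tm(245,127));T2('tubeR cap',sm(366,245),tm(263,316))
print('roller5 ends', T2('',sm(133,158),tm(412,447)),T2('',sm(290,497),tm(375,105)))
print('roller1 ends', T2('',sm(318,118),tm(256,460)),T2('',sm(495,450),tm(222,107)))
# red mask
for c,n in((S,'S'),(T,'T')):
    h=cv2.cvtColor(c['frame'],cv2.COLOR_RGB2HSV); m=((h[...,0]<8)|(h[...,0]>172))&(h[...,1]>90)&(h[...,2]>60); 
    k,l,st_,ce=cv2.connectedComponentsWithStats(m.astype(np.uint8)); i=[j for j in range(1,k) if st_[j,4]>15]; print(n,[(st_[j],ce[j]) for j in i])
E
```

```text
tube clear [ 0.3855 -0.3494  0.0094] [0.7213 0.7213]
tube cap [ 0.4863 -0.3829  0.0034] [1.3404 1.3404]
[ 0.3881 -0.3485  0.012 ] [ 0.494  -0.3808  0.012 ] [ 0.3853 -0.3498  0.012 ] [ 0.4853 -0.383   0.012 ]
visor near robot [0.4267 0.0341 0.162 ] [0.1608 0.1608]
visor far [0.6934 0.0523 0.159 ] [3.9746 3.9746]
0.26733593671952655
knob [0.5198 0.0615 0.0982] [2.1997 2.1997]
tubeL cap [ 0.6783 -0.0109  0.1252] [2.0886 2.0886]
tubeR cap [ 0.5468 -0.0214  0.1283] [1.3603 1.3603]
 [ 0.4548 -0.1222  0.1255] [0.8938 0.8938]
 [ 0.6913 -0.1006  0.1234] [1.4601 1.4601]
roller5 ends [ 0.4548 -0.1222  0.1255] [ 0.6913 -0.1006  0.1234]
 [ 0.4483 -0.0171  0.1282] [1.0985 1.0985]
 [0.6907 0.0015 0.1294] [0.8375 0.8375]
roller1 ends [ 0.4483 -0.0171  0.1282] [0.6907 0.0015 0.1294]
S []
T [(array([268, 210,  12,  14, 132], dtype=int32), array([273.8409, 216.2879]))]
```

Could be taken for the tube, in scene pixels:
- Green: (119,253) and (110,308).
- Yellow: (190,220).
- Tubes on the mixer: (360,255) and (384,298).
- Foam-rack tubes, around (490,210).
- The lilac-capped tube with the white label, lying in the tray: (197,285).

I choose the last one. The crop shows its lilac cap and white label, and the measured length is 106 mm against the 108 mm given.

Call:
servo_tool(
  deltas=[
    {"slide": [0,0,0],"spin": 0.9},
    {"slide": [0,0,0],"spin": 0.9},
    {"slide": [0,0,0],"spin": 0.9},
    {"slide": [0,0,0],"spin": 0.9},
    {"slide": [0,0,0],"spin": 0.9},
    {"slide": [0,0,0],"spin": 0.8},
    {"slide": [0,0,0],"spin": 0},
  ],
  gripper=120,
)

```text
time_s: 0.85
tcp_pos: [0.2521, -0.5694, 0.2183]
ee_rot: [[-0.938, 0.346, -0.004], [0.346, 0.938, 0.008], [0.006, 0.006, -1.0]]
wrist_force: [0.2, 0.0, -0.3]
gripper_width: 0.546
```

```bash
cat >> h.py <<'E'
np.set_printoptions(precision=4,suppress=True)
Ym=np.array([.9969,.0785,0]);Xm=np.array([.0785,-.9969,0]);O=np.array([.566,-.0157,0])
def M(x,y,z): return O+Xm*x/1e3+Ym*y/1e3+np.array([0,0,z/1e3])
def yaw(v): return np.degrees(np.arctan2(v[1],v[0]))
def to(p,jaw=None):
    s=sense();R=np.array(s['ee_rot']);d=np.array(p)-s['tcp_pos']
    print('t',s['time_s'],'tcp',s['tcp_pos'],'F',s['wrist_force'],'w',round(s['gripper_width'],3),'q',s['joints'])
    print('units',R.T@d/.025,'jawyaw',yaw(R[:,1]),'z',R[:,2])
    if jaw is not None:
        e=(yaw(R[:,1])-jaw+90)%180-90; print('spin units',e/8)
E
python3 - <<'E'
from h import *
to([.436,-.366,.10],71.6)
E
```

```text
t 0.85 tcp [ 0.2521 -0.5694  0.2183] F [ 0.2064  0.0109 -0.2868] w 0.546 q [-51.3017  22.2383   0.1673  -0.1104 -68.4057 -58.9102]
units [-4.1139 10.152   4.7639] jawyaw 69.74594359184557 z [-0.0038  0.0076 -1.    ]
spin units -0.23175705101930255
```

Call:
servo_tool(
  deltas=[
    {"slide": [-0.4,1,0.3],"spin": -0.1},
    {"slide": [-0.4,1,0.3],"spin": -0.1},
    {"slide": [-0.4,1,0.4],"spin": 0},
    {"slide": [-0.4,1,0.4],"spin": 0},
    {"slide": [-0.4,1,0.4],"spin": 0},
    {"slide": [-0.4,1,0.4],"spin": 0},
    {"slide": [-0.4,1,0.4],"spin": 0},
    {"slide": [-0.4,1,0.4],"spin": 0},
    {"slide": [-0.4,1,0.4],"spin": 0},
    {"slide": [0,0,0],"spin": 0},
  ],
)

```text
time_s: 1.85
tcp_pos: [0.4122, -0.3773, 0.1292]
ee_rot: [[-0.955, 0.295, -0.005], [0.295, 0.955, 0.008], [0.007, 0.006, -1.0]]
wrist_force: [-0.2, -0.1, -0.1]
gripper_width: 0.531
```

```bash
python3 - <<'E'
from h import *
to([.436,-.366,.10],71.6)
cap('scene','s1');cap('wrist','w1')
E
```

```text
t 1.85 tcp [ 0.4122 -0.3773  0.1292] F [-0.1627 -0.1449 -0.0508] w 0.531 q [-25.9981  20.8221 -15.91    -0.3224 -53.7324 -80.9965]
units [-0.786   0.705   1.1651] jawyaw 72.81244551503343 z [-0.0053  0.0076 -1.    ]
spin units 0.15155568937917963
```

View pics/w1.png

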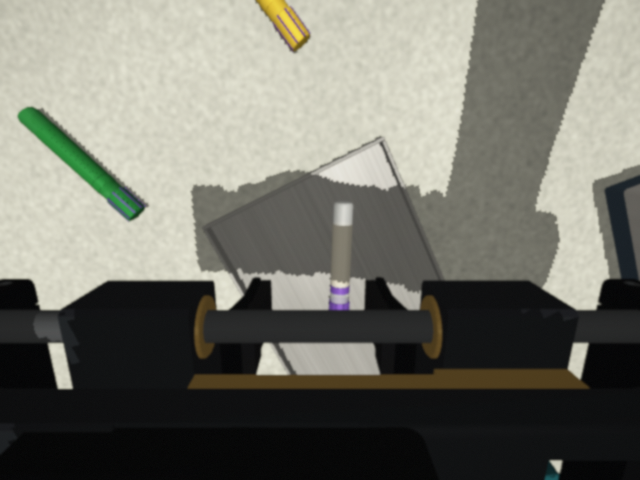

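View pics/s1.png

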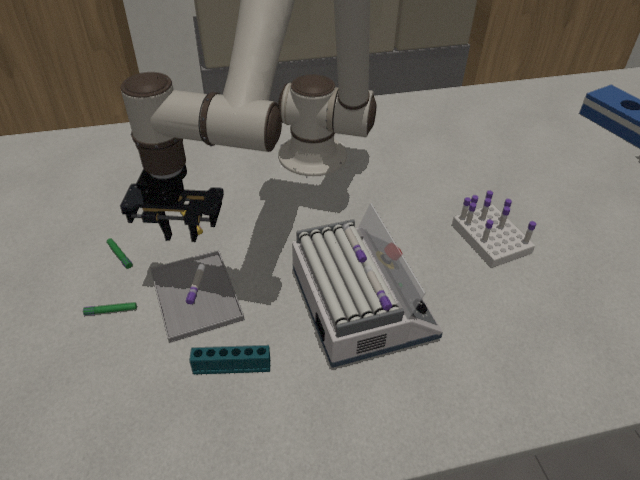

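```bash
python3 - <<'E'
from h import *
W=load('w1')
a=onz(W,343.5,203,.012);b=onz(W,339,303,.012);print(a,b,yaw(b-a))
u=(b-a)/np.linalg.norm(b-a); mid=a+u*.054; print('mid',mid)
E
```

```text
[ 0.3885 -0.3497  0.012 ] [ 0.4701 -0.3774  0.012 ] -18.76685654890783
mid [ 0.4396 -0.3671  0.012 ]
```

Call:
servo_tool(
  deltas=[
    {"slide": [-0.45,0.4,0.6],"spin": 0.1},
    {"slide": [-0.45,0.3,0.6],"spin": 0.1},
    {"slide": [0,0,0.7],"spin": 0},
    {"slide": [0,0,0.7],"spin": 0},
    {"slide": [0,0,0.3],"spin": 0},
    {"slide": [0,0,0],"spin": 0},
  ],
)

```text
time_s: 2.55
tcp_pos: [0.4396, -0.3738, 0.0568]
ee_rot: [[-0.945, 0.326, 0.001], [0.326, 0.945, 0.002], [0.0, 0.002, -1.0]]
wrist_force: [-0.3, 0.1, 0.3]
gripper_width: 0.525
```

```bash
python3 - <<'E'
from h import *
to([.4385,-.3668,.0075],71.4)
E
```

```text
t 2.55 tcp [ 0.4396 -0.3738  0.0568] F [-0.3011  0.0857  0.3146] w 0.525 q [-24.3683  27.1877 -18.0459  -0.1815 -44.7919 -84.5413]
units [0.1318 0.2456 1.9725] jawyaw 70.96154228847568 z [ 0.0005  0.0022 -1.    ]
spin units -0.05480721394054022
```

Call:
servo_tool(
  deltas=[
    {"slide": [0.05,0.15,0.5],"spin": 0},
    {"slide": [0.05,0.1,0.5],"spin": -0.05},
    {"slide": [0,0.05,0.5],"spin": 0},
    {"slide": [0,0,0.3],"spin": 0},
    {"slide": [0,0,0],"spin": 0},
  ],
)

```text
time_s: 3.05
tcp_pos: [0.4418, -0.3688, 0.0131]
ee_rot: [[-0.947, 0.32, 0.006], [0.32, 0.947, -0.002], [-0.006, 0.0, -1.0]]
wrist_force: [0.5, -0.6, 0.4]
gripper_width: 0.529
```

```bash
python3 - <<'E'
from h import *
to([.4385,-.3668,.0075],71.4)
E
```

```text
t 3.05 tcp [ 0.4418 -0.3688  0.0131] F [ 0.4795 -0.597   0.4159] w 0.529 q [-23.76    30.4254 -20.6268  -0.0798 -38.595  -84.8472]
units [0.1517 0.0333 0.2219] jawyaw 71.3306277914258 z [ 0.006  -0.0017 -1.    ]
spin units -0.008671526071776015
```

Call:
servo_tool(
  deltas=[
    {"slide": [0.1,0.03,0.15],"spin": 0},
    {"slide": [0.05,0,0.05],"spin": 0},
    {"slide": [0,0,0],"spin": 0},
  ],
)

```text
time_s: 3.35
tcp_pos: [0.439, -0.3675, 0.0087]
ee_rot: [[-0.947, 0.32, 0.008], [0.32, 0.947, -0.003], [-0.008, -0.0, -1.0]]
wrist_force: [0.0, 0.5, 0.1]
gripper_width: 0.53
```

Call:
servo_tool(
  deltas=[
    {"slide": [0,0,0],"spin": 0},
    {"slide": [0,0,0],"spin": 0},
    {"slide": [0,0,0],"spin": 0},
    {"slide": [0,0,0],"spin": 0},
    {"slide": [0,0,0],"spin": 0},
    {"slide": [0,0,0],"spin": 0},
  ],
  gripper=255,
)

```text
time_s: 3.95
tcp_pos: [0.4397, -0.3679, 0.0099]
ee_rot: [[-0.947, 0.32, 0.01], [0.32, 0.947, -0.004], [-0.011, -0.001, -1.0]]
wrist_force: [-0.5, 0.1, -1.3]
gripper_width: 0.171
```

```bash
python3 - <<'E'
from h import *
to([.4385,-.3668,.0075],71.4)
cap('scene','s2')
import cv2
i=cv2.imread('pics/s2.png');cv2.imwrite('pics/c_s2.png',cv2.resize(i[190:350,100:300],None,fx=3.5,fy=3.5))
E
```

```text
t 3.95 tcp [ 0.4397 -0.3679  0.0099] F [-0.4561  0.1105 -1.3103] w 0.171 q [-23.7411  30.444  -21.294   -0.0351 -37.6515 -84.8895]
units [0.0614 0.0242 0.096 ] jawyaw 71.34155162962223 z [ 0.0099 -0.0039 -0.9999]
spin units -0.007306046297221869
```

View pics/c_s2.png

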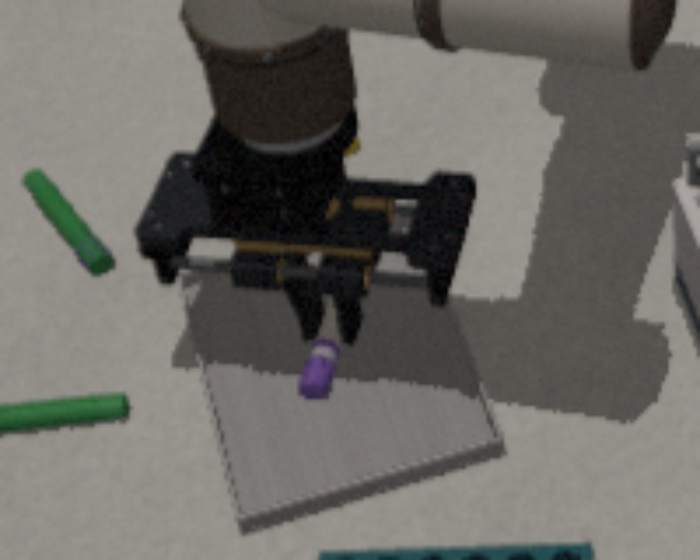

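Call:
servo_tool(
  deltas=[
    {"slide": [0.03,0.01,0],"spin": 0},
    {"slide": [0,0,0.1],"spin": 0},
    {"slide": [0,0,0.1],"spin": 0},
    {"slide": [0,0,0.04],"spin": 0},
  ],
  gripper=165,
)

```text
time_s: 4.4
tcp_pos: [0.4392, -0.3674, 0.0035]
ee_rot: [[-0.947, 0.32, 0.01], [0.32, 0.947, -0.004], [-0.011, -0.001, -1.0]]
wrist_force: [-0.4, -0.6, 3.3]
gripper_width: 0.342
```

```bash
python3 - <<'E'
from h import *
to([.4385,-.3668,.0065],71.4)
E
```

```text
t 4.4 tcp [ 0.4392 -0.3674  0.0035] F [-0.357  -0.5909  3.3464] w 0.342 q [-23.7195  30.9413 -21.6627  -0.0308 -36.7748 -84.9097]
units [ 0.0321  0.014  -0.1198] jawyaw 71.34599008050807 z [ 0.0101 -0.0041 -0.9999]
spin units -0.0067512399364915154
```

Call:
servo_tool(
  deltas=[
    {"slide": [0,0,-0.12],"spin": 0},
    {"slide": [0,0,0],"spin": 0},
    {"slide": [0,0,0],"spin": 0},
  ],
)

```text
time_s: 4.7
tcp_pos: [0.4391, -0.3673, 0.0065]
ee_rot: [[-0.947, 0.32, 0.01], [0.32, 0.947, -0.004], [-0.01, -0.001, -1.0]]
wrist_force: [0.3, -1.0, -0.2]
gripper_width: 0.355
```

Call:
servo_tool(
  deltas=[
    {"slide": [0,0,0],"spin": 0},
    {"slide": [0,0,0],"spin": 0},
    {"slide": [0,0,0],"spin": 0},
    {"slide": [0,0,0],"spin": 0},
  ],
  gripper=255,
)

```text
time_s: 5.1
tcp_pos: [0.4391, -0.3673, 0.0065]
ee_rot: [[-0.947, 0.32, 0.01], [0.32, 0.947, -0.004], [-0.011, -0.001, -1.0]]
wrist_force: [0.1, 0.1, 0.1]
gripper_width: 0.169
```

Call:
servo_tool(
  deltas=[
    {"slide": [0,0,-0.4],"spin": 0},
    {"slide": [0,0,-1],"spin": 0},
    {"slide": [0,0,-1],"spin": 0},
    {"slide": [0,0,-1],"spin": 0},
    {"slide": [0,0,-1],"spin": 0},
    {"slide": [0,0,-1],"spin": -0.5},
    {"slide": [0,0,-1],"spin": -0.8},
    {"slide": [0,0,-1],"spin": -0.8},
    {"slide": [0,0,-1],"spin": -0.8},
    {"slide": [0,0,0],"spin": 0},
  ],
)

```text
time_s: 6.1
tcp_pos: [0.4356, -0.3663, 0.2311]
ee_rot: [[-0.995, -0.095, 0.011], [-0.096, 0.995, -0.006], [-0.011, -0.007, -1.0]]
wrist_force: [0.1, -0.1, 0.0]
gripper_width: 0.174
```

```bash
python3 - <<'E'
from h import *
to(M(57,0,200),94.5)
cap('scene','s3')
i=cv2.imread('pics/s3.png');cv2.imwrite('pics/c_s3.png',cv2.resize(i[130:350,100:360],None,fx=2.5,fy=2.5))
E
```

```text
t 6.1 tcp [ 0.4356 -0.3663  0.2311] F [ 0.0667 -0.0653  0.0353] w 0.174 q [-23.735   15.9027  -7.3398   0.0381 -66.0451 -60.7998]
units [-6.4791 11.1906  1.2381] jawyaw 95.47845914563763 z [ 0.0111 -0.0056 -0.9999]
spin units 0.12230739320470363
```

View pics/c_s3.png

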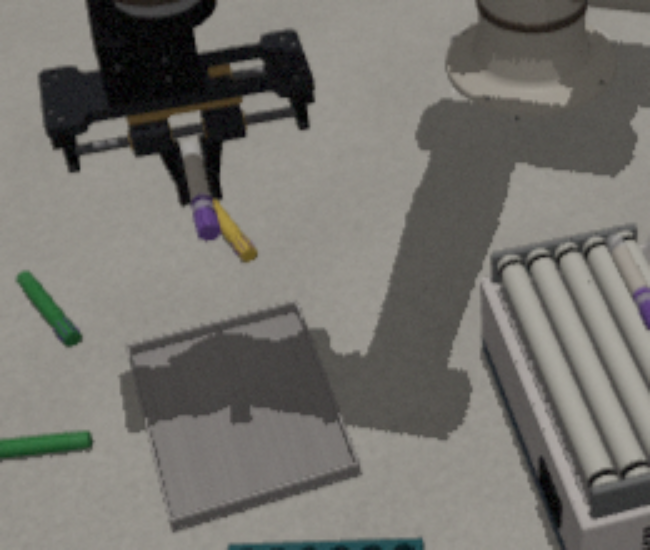

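Call:
servo_tool(
  deltas=[
    {"slide": [-0.6,1,0],"spin": 0.1},
    {"slide": [-0.6,1,0],"spin": 0},
    {"slide": [-0.6,1,0],"spin": 0},
    {"slide": [-0.6,1,0],"spin": 0},
    {"slide": [-0.6,1,0],"spin": 0},
    {"slide": [-0.6,1,0],"spin": 0},
    {"slide": [-0.6,1,0],"spin": 0},
    {"slide": [-0.6,1,0],"spin": 0},
    {"slide": [-0.6,1,0],"spin": 0},
    {"slide": [0,0,0],"spin": 0},
  ],
)

```text
time_s: 7.15
tcp_pos: [0.5492, -0.1208, 0.219]
ee_rot: [[-0.998, -0.059, -0.011], [-0.059, 0.998, 0.004], [0.011, 0.004, -1.0]]
wrist_force: [0.2, -0.4, -0.7]
gripper_width: 0.174
```

```bash
python3 - <<'E'
from h import *
to(M(57,0,170),94.5)
E
```

```text
t 7.15 tcp [ 0.5492 -0.1208  0.219 ] F [ 0.1593 -0.4263 -0.7372] w 0.174 q [  3.9599  16.44    -8.256   -0.2749 -65.9107 -90.4881]
units [-0.9841  1.8702  1.9591] jawyaw 93.35701474883363 z [-0.0109  0.0036 -0.9999]
spin units -0.14287315639579568
```

Call:
servo_tool(
  deltas=[
    {"slide": [-0.5,0.9,0.2],"spin": -0.1},
    {"slide": [-0.4,0.7,0.4],"spin": 0},
    {"slide": [-0.1,0.2,0.4],"spin": -0.04},
    {"slide": [0,0,0.4],"spin": 0},
    {"slide": [0,0,0],"spin": 0},
    {"slide": [0,0,0],"spin": 0},
  ],
)

```text
time_s: 7.75
tcp_pos: [0.5666, -0.0751, 0.178]
ee_rot: [[-0.997, -0.073, -0.021], [-0.073, 0.997, 0.003], [0.021, 0.005, -1.0]]
wrist_force: [0.3, 0.2, -0.5]
gripper_width: 0.17
```

```bash
python3 - <<'E'
from h import *
to(M(57,0,136),94.5)
cap('scene','s4');cap('wrist','w4');cap('top','t4')
i=cv2.imread('pics/s4.png');cv2.imwrite('pics/c_s4.png',cv2.resize(i[130:370,240:460],None,fx=2.5,fy=2.5))
E
```

```text
t 7.75 tcp [ 0.5666 -0.0751  0.178 ] F [ 0.3359  0.1832 -0.497 ] w 0.17 q [  8.4857  19.5481  -9.9342  -0.3974 -61.7041 -94.1145]
units [-0.1977  0.0854  1.6763] jawyaw 94.1764301218111 z [-0.0214  0.003  -0.9998]
spin units -0.0404462347736132
```

View pics/c_s4.png

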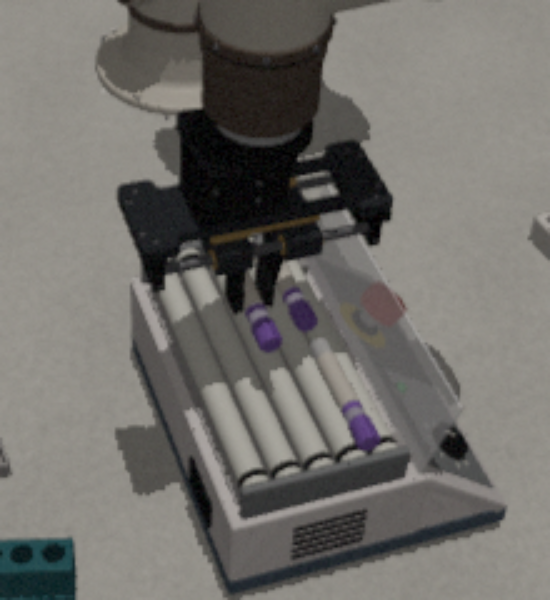

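View pics/w4.png

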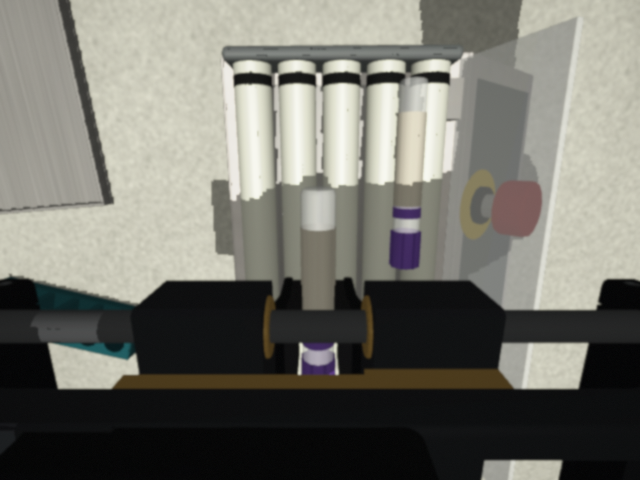

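```bash
python3 - <<'E'
from h import *
W=load('w4')
for n,u,v in (('R5',253,70),('R4',297,70),('R3',341,70),('R2',385,69),('R1',430,67),('R4b',289,180),('R3b',342,180)):
    p=onz(W,u,v,.126);d=p-O;print(n,p,'mixer xy',d@Xm*1e3,d@Ym*1e3)
p=onz(W,319,192,.187);d=p-O;print('tube end',d@Xm,d@Ym)
# visor top edge & knob in wrist
E
```

```text
R5 [ 0.454  -0.1202  0.126 ] mixer xy 95.39443220354208 -119.81075285528642
R4 [ 0.4522 -0.0956  0.126 ] mixer xy 70.76039981469253 -119.6801943750568
R3 [ 0.4504 -0.071   0.126 ] mixer xy 46.101211508589316 -119.54950257039724
R2 [ 0.4481 -0.0465  0.126 ] mixer xy 21.43706164660557 -119.9330387776991
R1 [ 0.4453 -0.0214  0.126 ] mixer xy -3.74685134852882 -120.82696034431139
R4b [ 0.5132 -0.0969  0.126 ] mixer xy 76.80735583404086 -59.01842144708026
R3b [ 0.5109 -0.0651  0.126 ] mixer xy 44.92433297387114 -58.80937065494498
tube end 0.05925421184678894 -0.05727978563072375
```

Call:
servo_tool(
  deltas=[
    {"slide": [-0.1,0.05,0.5],"spin": -0.04},
    {"slide": [-0.05,0,0.5],"spin": 0},
    {"slide": [0,0,0.4],"spin": 0},
    {"slide": [0,0,0.1],"spin": 0},
    {"slide": [0,0,0],"spin": 0},
  ],
)

```text
time_s: 8.4
tcp_pos: [0.57, -0.0739, 0.1381]
ee_rot: [[-0.997, -0.078, -0.019], [-0.078, 0.997, 0.004], [0.019, 0.005, -1.0]]
wrist_force: [-0.9, 0.3, -0.1]
gripper_width: 0.172
```

```bash
python3 - <<'E'
from h import *
to(M(57.5,0,131),94.5)
E
```

```text
t 8.4 tcp [ 0.57   -0.0739  0.1381] F [-0.9309  0.3344 -0.0765] w 0.172 q [  8.5518  21.9853 -12.5156  -0.4397 -56.5611 -93.8556]
units [-0.0266  0.0316  0.2833] jawyaw 94.44777145218775 z [-0.0193  0.0036 -0.9998]
spin units -0.006528568476531049
```

Call:
servo_tool(
  deltas=[
    {"slide": [0,0.03,0.15],"spin": 0},
    {"slide": [0,0,0.08],"spin": 0},
    {"slide": [0,0,0.04],"spin": 0},
    {"slide": [0,0,0],"spin": 0},
  ],
)

```text
time_s: 8.8
tcp_pos: [0.5703, -0.0729, 0.1312]
ee_rot: [[-0.997, -0.078, -0.018], [-0.078, 0.997, 0.003], [0.018, 0.005, -1.0]]
wrist_force: [-0.3, 0.3, -0.2]
gripper_width: 0.177
```

```bash
python3 - <<'E'
from h import *
to(M(57,0,131),94.5)
cap('wrist','w5');cap('scene','s5')
i=cv2.imread('pics/s5.png');cv2.imwrite('pics/c_s5.png',cv2.resize(i[130:370,240:460],None,fx=2.5,fy=2.5))
E
```

```text
t 8.8 tcp [ 0.5703 -0.0729  0.1312] F [-0.2605  0.2898 -0.1908] w 0.177 q [  8.6543  22.3839 -13.0193  -0.4271 -55.6025 -93.9304]
units [-0.0072  0.0154  0.0078] jawyaw 94.47704300661658 z [-0.0183  0.0034 -0.9998]
spin units -0.002869624172927132
```

View pics/w5.png

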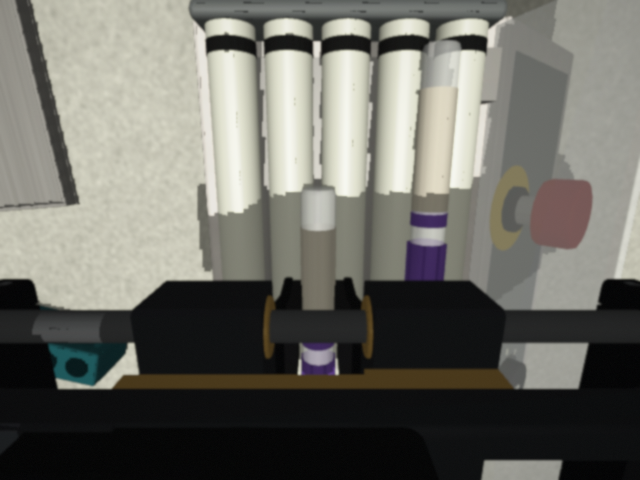

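View pics/c_s5.png

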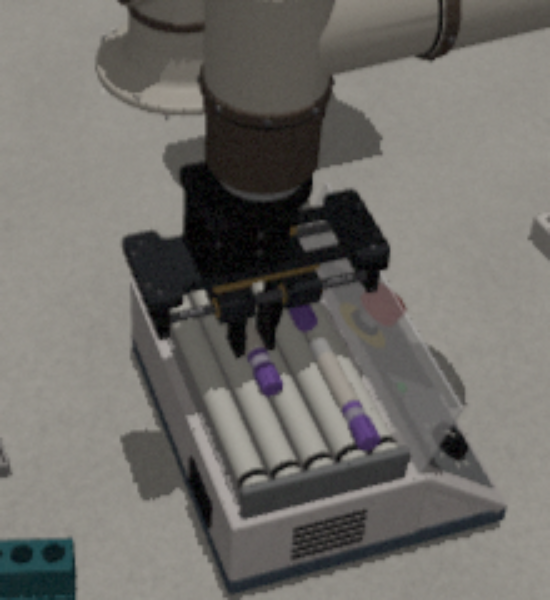

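Call:
servo_tool(
  deltas=[
    {"slide": [0,0,0.05],"spin": 0},
    {"slide": [0,0,0],"spin": 0},
  ],
)

```text
time_s: 9.1
tcp_pos: [0.5706, -0.073, 0.1305]
ee_rot: [[-0.997, -0.078, -0.017], [-0.078, 0.997, 0.004], [0.017, 0.005, -1.0]]
wrist_force: [-0.6, 0.3, -0.5]
gripper_width: 0.172
```

Call:
servo_tool(
  deltas=[
    {"slide": [0,0,0],"spin": 0},
    {"slide": [0,0,0],"spin": 0},
    {"slide": [0,0,0],"spin": 0},
    {"slide": [0,0,0],"spin": 0},
  ],
  gripper=175,
)

```text
time_s: 9.5
tcp_pos: [0.5709, -0.073, 0.1309]
ee_rot: [[-0.997, -0.078, -0.016], [-0.078, 0.997, 0.003], [0.016, 0.005, -1.0]]
wrist_force: [1.4, 0.1, 0.4]
gripper_width: 0.31
```

Call:
servo_tool(
  deltas=[
    {"slide": [0,0,-0.2],"spin": 0},
    {"slide": [0,0,-0.5],"spin": 0},
    {"slide": [0,0,-1],"spin": 0},
    {"slide": [0,0,-1],"spin": 0},
    {"slide": [0,0,-1],"spin": 0},
    {"slide": [0,0,-1],"spin": 0},
    {"slide": [0,0,0],"spin": 0},
  ],
)

```text
time_s: 10.2
tcp_pos: [0.5734, -0.0739, 0.2584]
ee_rot: [[-0.997, -0.079, -0.013], [-0.079, 0.997, 0.002], [0.013, 0.003, -1.0]]
wrist_force: [-0.4, -0.7, 0.4]
gripper_width: 0.313
```

```bash
python3 - <<'E'
from h import *
to(M(57,0,131),94.5)
cap('wrist','w6');cap('scene','s6')
i=cv2.imread('pics/s6.png');cv2.imwrite('pics/c_s6.png',cv2.resize(i[130:370,240:460],None,fx=2.5,fy=2.5))
E
```

```text
t 10.2 tcp [ 0.5734 -0.0739  0.2584] F [-0.4231 -0.7388  0.4395] w 0.313 q [  8.5703  16.5472  -2.3504  -0.2473 -71.8045 -93.9812]
units [0.0482 0.0484 5.0974] jawyaw 94.50919668335932 z [-0.0127  0.0022 -0.9999]
spin units 0.0011495854199150557
```

View pics/w6.png

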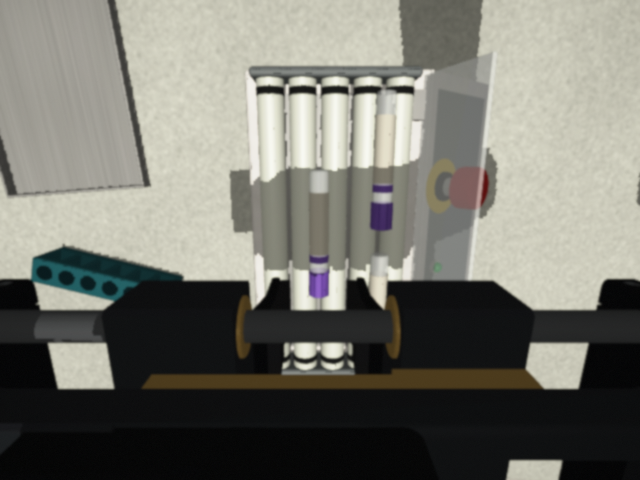

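View pics/c_s6.png

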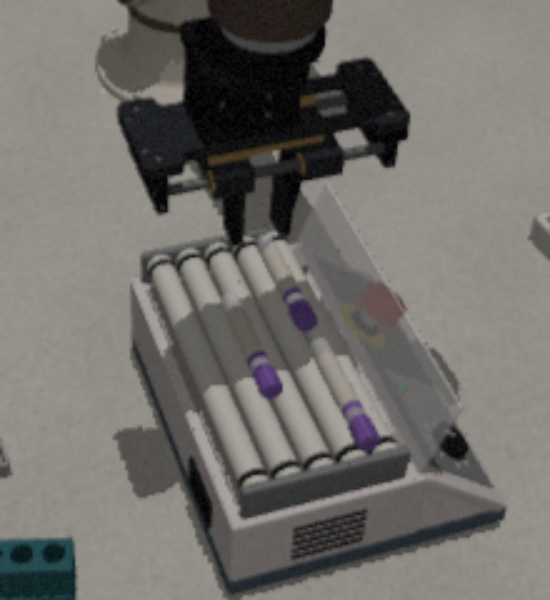

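Call:
servo_tool(
  deltas=[
    {"slide": [0.5,1,0],"spin": 0},
    {"slide": [0.5,1,0],"spin": 0},
    {"slide": [0.5,1,0],"spin": 0},
    {"slide": [0.5,1,0],"spin": 0},
    {"slide": [0.5,1,0],"spin": 0},
    {"slide": [0.5,1,0],"spin": 0},
    {"slide": [0.5,1,0],"spin": 0},
    {"slide": [0.5,1,0],"spin": 0},
    {"slide": [0.5,1,0],"spin": 0},
    {"slide": [0.5,1,0],"spin": 0},
  ],
)

```text
time_s: 11.3
tcp_pos: [0.4165, 0.17, 0.2471]
ee_rot: [[-0.997, -0.069, -0.044], [-0.069, 0.998, -0.004], [0.044, -0.001, -0.999]]
wrist_force: [0.7, 0.2, -1.1]
gripper_width: 0.312
```

Call:
servo_tool(
  deltas=[
    {"slide": [0,0,0],"spin": -1},
    {"slide": [0,0,0],"spin": -1},
    {"slide": [0,0,0],"spin": -1},
    {"slide": [0,0,0],"spin": -1},
    {"slide": [0,0,0],"spin": -1},
    {"slide": [0,0,0],"spin": -1},
    {"slide": [0,0,0],"spin": -1},
    {"slide": [0,0,0],"spin": -1},
    {"slide": [0,0,0],"spin": -1},
    {"slide": [0,0,0],"spin": -1},
  ],
)

```text
time_s: 12.3
tcp_pos: [0.4069, 0.1686, 0.2363]
ee_rot: [[-0.042, -0.997, -0.066], [-0.999, 0.044, -0.018], [0.021, 0.065, -0.998]]
wrist_force: [0.3, -0.2, 0.9]
gripper_width: 0.312
```

```bash
python3 - <<'E'
from h import *
to([.2,.35,.2],4.5)
cap('top','t7')
E
```

```text
t 12.3 tcp [0.4069 0.1686 0.2363] F [ 0.3248 -0.2048  0.8855] w 0.312 q [ 42.4489   5.246  -19.456   -1.8988 -68.7839 -44.1731]
units [-6.9276  8.4748  1.86  ] jawyaw 177.49579349949337 z [-0.0656 -0.0181 -0.9977]
spin units -0.8755258125633247
```

View pics/t7.png

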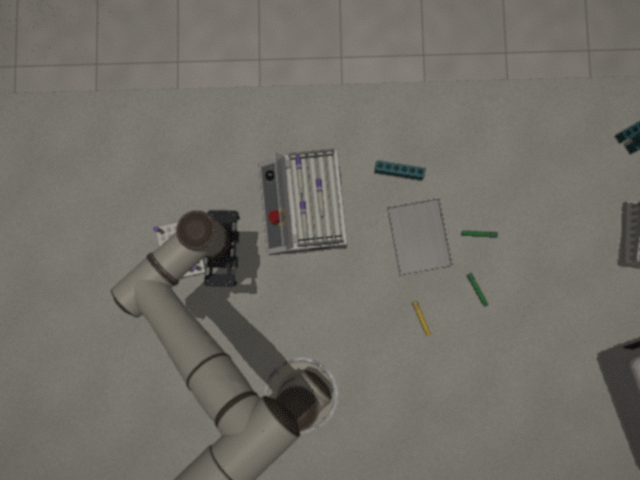

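Call:
servo_tool(
  deltas=[
    {"slide": [-0.9,0.5,0],"spin": 0},
    {"slide": [-0.9,0.7,0],"spin": 0},
    {"slide": [-0.8,1,0.2],"spin": 0},
    {"slide": [-0.8,1,0.2],"spin": 0},
    {"slide": [-0.7,1,0.2],"spin": 0},
    {"slide": [-0.6,1,0.2],"spin": 0},
    {"slide": [-0.5,1,0.2],"spin": 0},
    {"slide": [-0.4,1,0.2],"spin": 0},
  ],
)

```text
time_s: 13.15
tcp_pos: [0.2252, 0.3178, 0.2083]
ee_rot: [[-0.068, -0.995, -0.074], [-0.997, 0.07, -0.029], [0.034, 0.072, -0.997]]
wrist_force: [0.0, 0.5, -0.1]
gripper_width: 0.313
```

```bash
python3 - <<'E'
from h import *
to([.14,.3,.15],4.5)
E
```

```text
t 13.15 tcp [0.2252 0.3178 0.2083] F [ 0.0213  0.5099 -0.0654] w 0.313 q [ 75.6772   1.2945 -27.2467  -4.11   -64.1742 -77.7768]
units [0.8634 3.1749 2.5961] jawyaw 175.95157811608382 z [-0.074  -0.0289 -0.9968]
spin units -1.0685527354895186
```

Call:
servo_tool(
  deltas=[
    {"slide": [0,1,0.5],"spin": 0},
    {"slide": [0,1,0.5],"spin": 0},
    {"slide": [0,1,0.5],"spin": 0},
    {"slide": [0,0.8,0.5],"spin": 0},
    {"slide": [0.5,0.5,0.5],"spin": 0},
    {"slide": [0.5,0,0.5],"spin": 0},
    {"slide": [0.5,0,0],"spin": 0},
    {"slide": [0.5,0,0],"spin": 0},
  ],
)

```text
time_s: 13.95
tcp_pos: [0.1017, 0.2692, 0.137]
ee_rot: [[-0.083, -0.994, -0.074], [-0.995, 0.087, -0.04], [0.046, 0.07, -0.996]]
wrist_force: [0.1, 0.4, -0.0]
gripper_width: 0.309
```

```bash
python3 - <<'E'
from h import *
to([.1,.28,.1],4.5)
E
```

```text
t 13.95 tcp [0.1017 0.2692 0.137 ] F [ 0.0883  0.4092 -0.009 ] w 0.309 q [ 97.2811  -5.2524 -44.8023  -5.6909 -52.323  -98.6127]
units [-0.4912 -0.0008  1.4606] jawyaw 175.0214247118256 z [-0.074  -0.0399 -0.9965]
spin units -1.1848219110217997
```

Call:
servo_tool(
  deltas=[
    {"slide": [0.8,0,0],"spin": 0},
    {"slide": [0.8,0,0],"spin": 0},
    {"slide": [0.5,0,0],"spin": 0},
    {"slide": [0.5,0,0],"spin": 0},
  ],
)

```text
time_s: 14.35
tcp_pos: [0.0969, 0.2006, 0.1411]
ee_rot: [[-0.091, -0.993, -0.074], [-0.995, 0.094, -0.038], [0.045, 0.07, -0.997]]
wrist_force: [0.4, 0.1, -0.5]
gripper_width: 0.314
```

```bash
python3 - <<'E'
from h import *
to([.1,.28,.1],4.5)
cap('scene','s8')
E
```

```text
t 14.35 tcp [0.0969 0.2006 0.1411] F [ 0.3579  0.1124 -0.5041] w 0.314 q [ 101.3494  -15.259   -51.0172   -5.5588  -55.6679 -103.4722]
units [-3.2426  0.0616  1.5104] jawyaw 174.59326926914613 z [-0.074  -0.0379 -0.9965]
spin units -1.2383413413567297
```

View pics/s8.png

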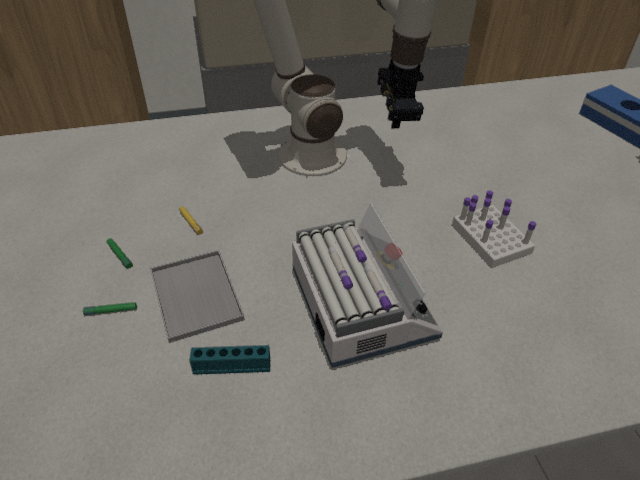

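```bash
cat > fk.py <<'E'
import numpy as np
from scipy.optimize import least_squares
D=[((.2529,-.5711,.2217),(22.08,.399,-68.41)),((.4122,-.3773,.1292),(20.82,-15.91,-53.73)),((.4392,-.3674,.0035),(30.94,-21.66,-36.77)),((.5734,-.0739,.2584),(16.55,-2.35,-71.8)),((.4356,-.3663,.2311),(15.90,-7.34,-66.05)),((.5703,-.0729,.1312),(22.38,-13.02,-55.6)),((.1017,.2692,.137),(-5.25,-44.8,-52.32)),((.0969,.2006,.1411),(-15.26,-51.02,-55.67)),((.2252,.3178,.2083),(1.29,-27.25,-64.17))]
def pl(q,p):
    a2,a3,e,h,L,d,a1=p; q2,q3,q5=np.radians(q); f=q2-q3; t=f-q5
    rho=a1+a2*np.sin(q2)+a3*np.cos(f)+e*np.sin(f)+L*np.cos(t)
    z=h+a2*np.cos(q2)-a3*np.sin(f)+e*np.cos(f)-L*np.sin(t)
    return rho,z
def res(p):
    o=[]
    for (x,y,z),q in D:
        a,b=pl(q,p); o+=[np.hypot(a,p[5])-np.hypot(x,y),b-z]
    return o
s=least_squares(res,[.45,.5,.0,.3,.25,.16,0.0]); P=s.x
if __name__=='__main__':
    print(P,np.array(s.fun)*1e3)
E
python3 fk.py
```

```text
[ 5.37868455e-01  4.25878586e-01  8.71259909e-03  3.83367585e-01
  5.12619757e-01 -4.94629442e-06  2.41014686e-02] [-0.1496347  -1.77016748 -1.10741982 -3.40079383 -0.74008232 -4.42044025
 -1.35118087 -1.73516209  3.42593192 -3.06150127 -2.8007565  -2.61999925
  4.3175938   5.17214085 -2.35576934  6.90173399  0.76132573  4.93419601]
```

```bash
python3 - <<'E'
from fk import *
f=lambda p:res([*p[:5],.159,p[5]])
s=least_squares(f,[.45,.5,.0,.3,.25,0.0]);print(s.x,np.array(s.fun)*1e3)
f=lambda p:res([*p[:2],0,p[2],p[3],.159,0])
s=least_squares(f,[.45,.5,.3,.25]);print(s.x,np.array(s.fun)*1e3)
# predict: tool-down configs
p=[*s.x[:2],0,*s.x[2:],.159,0]
for z in (.05,.15,.3):
  for r in (.17,.2,.25,.3,.35,.4,.8,.85,.9,.95,1.0,1.05,1.1):
    rho=np.sqrt(r*r-.159**2)
    g=least_squares(lambda x:np.array(pl((x[0],x[1],-(90-x[0]+x[1])),p))-[rho,z],[20,-10] if r>.5 else [-5,-45])
    print(z,r,g.x.round(1),round(-(90-g.x[0]+g.x[1]),1),'ok' if g.cost<1e-8 else 'unreach')
E
```

```text
[ 0.59945268  0.43292628 -0.01392907  0.22108788  0.38609434 -0.01524466] [ 2.53032024 -4.10055503 -2.2457681  -3.95756431 -0.96315626 -6.71199382
  0.01764526 -2.16982528 -0.39730596 -3.18283434 -1.38252271 -3.98636236
  2.00092887  8.73042921  3.15373891  8.02920729 -1.74422457  7.34949864]
[0.58689058 0.41219003 0.32606778 0.50174565] [-1.12974421 -5.80819094 -0.74863866 -2.80223521  7.23352247 -3.217652
 -4.64666439 -4.97936274 -0.70576992 -4.94581606 -1.75777661 -2.88998601
  6.61486213  9.55531188  8.16343532  8.69576275 -3.62923143  6.39216832]
0.05 0.17 [-18.4 -71.9] -36.5 ok
0.05 0.2 [ -8.7 -68. ] -30.7 ok
0.05 0.25 [ -0.6 -61.7] -28.8 ok
0.05 0.3 [  5.1 -55.5] -29.5 ok
0.05 0.35 [  9.7 -49.2] -31.1 ok
0.05 0.4 [ 13.8 -42.8] -33.4 ok
0.05 0.8 [45.3 18.2] -63.0 ok
0.05 0.85 [50.2 28.9] -68.7 ok
0.05 0.9 [56.  41.6] -75.6 ok
0.05 0.95 [63.6 58.8] -85.1 ok
0.05 1.0 [77.1 90. ] -102.9 unreach
0.05 1.05 [77.7 90. ] -102.3 unreach
0.05 1.1 [78.3 90. ] -101.7 unreach
0.15 0.17 [-32.6 -56.8] -65.8 ok
0.15 0.2 [-23.2 -54.4] -58.8 ok
0.15 0.25 [-13.7 -50.1] -53.6 ok
0.15 0.3 [ -6.6 -45.2] -51.4 ok
0.15 0.35 [ -0.7 -40. ] -50.7 ok
0.15 0.4 [  4.6 -34.4] -51.0 ok
0.15 0.8 [41.4 25.3] -73.9 ok
0.15 0.85 [47.  36.7] -79.6 ok
0.15 0.9 [53.9 51.1] -87.2 ok
0.15 0.95 [65.  75.8] -100.8 ok
0.15 1.0 [71.7 90. ] -108.3 unreach
0.15 1.05 [72.6 90. ] -107.4 unreach
0.15 1.1 [73.3 90. ] -106.7 unreach
0.3 0.17 [-36.9 -36. ] -90.8 ok
0.3 0.2 [-29.5 -34.4] -85.1 ok
0.3 0.25 [-21.3 -31.2] -80.1 ok
0.3 0.3 [-14.5 -27.5] -77.0 ok
0.3 0.35 [ -8.5 -23.2] -75.3 ok
0.3 0.4 [ -2.9 -18.5] -74.5 ok
0.3 0.8 [39.4 42.5] -93.1 ok
0.3 0.85 [47.1 57.7] -100.6 ok
0.3 0.9 [61.8 90. ] -118.2 unreach
0.3 0.95 [63.1 90. ] -116.9 unreach
0.3 1.0 [64.3 90. ] -115.7 unreach
0.3 1.05 [65.4 90. ] -114.6 unreach
0.3 1.1 [66.4 90. ] -113.6 unreach
```

Call:
servo_tool(
  deltas=[
    {"slide": [-0.3,0,0.8],"spin": 0},
    {"slide": [-0.2,0,0.8],"spin": 0},
    {"slide": [0,0,0.8],"spin": 0},
    {"slide": [0,0,0.4],"spin": 0},
  ],
)

```text
time_s: 14.8
tcp_pos: [0.0931, 0.2123, 0.0719]
ee_rot: [[-0.096, -0.992, -0.077], [-0.995, 0.098, -0.022], [0.029, 0.074, -0.997]]
wrist_force: [0.4, -0.3, 0.6]
gripper_width: 0.316
```

```bash
python3 - <<'E'
from h import *
to([.1,.2,.05],4.5)
E
```

```text
t 14.8 tcp [0.0931 0.2123 0.0719] F [ 0.4126 -0.3297  0.6342] w 0.316 q [ 101.6789   -5.2443  -57.4301   -7.3547  -38.3818 -101.4439]
units [ 0.4356 -0.3871  0.8621] jawyaw 174.3818287256896 z [-0.0766 -0.0218 -0.9968]
spin units -1.264771409288798
```

Call:
servo_tool(
  deltas=[
    {"slide": [0.5,0,0.4],"spin": 0},
    {"slide": [0.5,0,0.2],"spin": 0},
    {"slide": [0.5,0,0.1],"spin": 0},
    {"slide": [0.5,0,0],"spin": 0},
  ],
)

```text
time_s: 15.2
tcp_pos: [0.0928, 0.173, 0.0652]
ee_rot: [[-0.096, -0.991, -0.091], [-0.995, 0.1, -0.031], [0.04, 0.087, -0.995]]
wrist_force: [-0.6, 1.0, 0.4]
gripper_width: 0.313
```

```bash
python3 - <<'E'
from h import *
to([.1,.2,.05],4.5)
E
```

```text
t 15.2 tcp [0.0928 0.173  0.0652] F [-0.6378  0.9768  0.3805] w 0.313 q [ 102.7765   -8.9293  -61.1841   -8.7641  -38.6462 -101.517 ]
units [-1.1247 -0.2307  0.5443] jawyaw 174.2672328347116 z [-0.0906 -0.0308 -0.9954]
spin units -1.279095895661051
```

Call:
servo_tool(
  deltas=[
    {"slide": [0,0,0.5],"spin": 0},
    {"slide": [0,0,0.5],"spin": 0},
  ],
)

```text
time_s: 15.4
tcp_pos: [0.095, 0.18, 0.0474]
ee_rot: [[-0.094, -0.99, -0.103], [-0.995, 0.097, -0.028], [0.038, 0.1, -0.994]]
wrist_force: [-0.5, 1.0, 0.3]
gripper_width: 0.312
```

Call:
servo_tool(
  deltas=[
    {"slide": [0.6,0,0.2],"spin": 0},
    {"slide": [0.6,0,0.2],"spin": 0},
  ],
)

```text
time_s: 15.6
tcp_pos: [0.0998, 0.163, 0.0483]
ee_rot: [[-0.092, -0.988, -0.123], [-0.995, 0.097, -0.037], [0.049, 0.119, -0.992]]
wrist_force: [0.4, -0.3, 0.7]
gripper_width: 0.313
```

```bash
python3 - <<'E'
from h import *
to([.1,.2,.05],4.5)
E
```

```text
t 15.6 tcp [0.0998 0.163  0.0483] F [ 0.3695 -0.3326  0.7355] w 0.313 q [ 96.3309  -4.5202 -61.1744 -12.6408 -35.357  -91.3337]
units [-1.4712  0.1429 -0.1257] jawyaw 174.37762090577542 z [-0.1233 -0.0372 -0.9917]
spin units -1.265297386778073
```

Call:
servo_tool(
  deltas=[
    {"slide": [-0.7,0,-0.7],"spin": 0},
    {"slide": [-0.8,-0.2,-1],"spin": 0},
    {"slide": [-0.8,-0.3,-1],"spin": 0},
    {"slide": [-0.8,-0.3,-1],"spin": 0},
    {"slide": [-0.7,-0.3,-1],"spin": 0},
    {"slide": [-0.7,-0.3,-1],"spin": 0},
    {"slide": [-0.7,-0.3,-1],"spin": 0},
    {"slide": [-0.7,-0.3,-1],"spin": 0},
    {"slide": [-0.7,-0.4,-1],"spin": 0},
  ],
)

```text
time_s: 16.5
tcp_pos: [0.208, 0.3231, 0.2611]
ee_rot: [[-0.095, -0.988, -0.124], [-0.994, 0.101, -0.037], [0.049, 0.12, -0.992]]
wrist_force: [1.1, 0.0, 0.3]
gripper_width: 0.316
```

```bash
python3 - <<'E'
from h import *
to([.4,.15,.3],4.5)
to([.42,-.15,.3],4.5)
E
```

```text
t 16.5 tcp [0.208  0.3231 0.2611] F [1.1478 0.0095 0.3228] w 0.316 q [ 76.129   -0.7029 -20.526   -6.6769 -74.0525 -79.7258]
units [ 6.2271 -8.0962 -2.2447] jawyaw 174.179981116979 z [-0.1242 -0.0367 -0.9916]
spin units -1.2900023603776276
t 16.5 tcp [0.208  0.3231 0.2611] F [1.1478 0.0095 0.3228] w 0.316 q [ 76.129   -0.7029 -20.526   -6.6769 -74.0525 -79.7258]
units [ 18.0817 -10.0943  -1.904 ] jawyaw 174.179981116979 z [-0.1242 -0.0367 -0.9916]
spin units -1.2900023603776276
```

Call:
servo_tool(
  deltas=[
    {"slide": [0.5,-1,-0.2],"spin": 0},
    {"slide": [0.6,-1,-0.2],"spin": 0},
    {"slide": [0.7,-1,-0.2],"spin": 0},
    {"slide": [0.8,-1,-0.2],"spin": 0},
    {"slide": [0.8,-1,-0.2],"spin": 0},
    {"slide": [1,-1,-0.2],"spin": 0},
    {"slide": [1,-1,-0.2],"spin": 0},
    {"slide": [1,-0.8,-0.2],"spin": 0},
    {"slide": [1,-0.8,-0.2],"spin": 0},
    {"slide": [1,-0.5,-0.2],"spin": 0},
  ],
)

```text
time_s: 17.5
tcp_pos: [0.4269, 0.0807, 0.306]
ee_rot: [[-0.092, -0.989, -0.116], [-0.995, 0.096, -0.023], [0.034, 0.114, -0.993]]
wrist_force: [0.6, -0.1, 0.7]
gripper_width: 0.317
```

Call:
servo_tool(
  deltas=[
    {"slide": [1,0,0],"spin": 0},
    {"slide": [1,0,0],"spin": 0},
    {"slide": [1,0,0],"spin": 0},
    {"slide": [1,0,0],"spin": 0},
    {"slide": [1,0,0],"spin": 0},
    {"slide": [1,0,0],"spin": -0.2},
    {"slide": [1,0,0],"spin": -0.3},
    {"slide": [1,0,0],"spin": -0.3},
    {"slide": [1,0,0],"spin": -0.3},
    {"slide": [1,0,0],"spin": -0.2},
  ],
)

```text
time_s: 18.5
tcp_pos: [0.4026, -0.1862, 0.3236]
ee_rot: [[0.089, -0.99, -0.11], [-0.996, -0.087, -0.021], [0.011, 0.111, -0.994]]
wrist_force: [-0.2, -0.3, 0.7]
gripper_width: 0.315
```

```bash
python3 - <<'E'
from h import *
to([.17,-.7,.3],4.5)
E
```

```text
t 18.5 tcp [ 0.4026 -0.1862  0.3236] F [-0.2053 -0.2535  0.6944] w 0.315 q [ -2.607    3.3863 -10.3954   1.5043 -82.466    7.3904]
units [19.6308 10.8967  2.3913] jawyaw -174.97424551038088 z [-0.1098 -0.0211 -0.9937]
spin units 0.06571931120238972
```

Call:
servo_tool(
  deltas=[
    {"slide": [1,0.3,0],"spin": 0},
    {"slide": [1,0.4,0],"spin": 0},
    {"slide": [1,0.5,0],"spin": 0},
    {"slide": [1,0.6,0],"spin": 0},
    {"slide": [1,0.6,0],"spin": 0},
    {"slide": [1,0.6,0],"spin": 0},
    {"slide": [1,0.6,0],"spin": 0},
    {"slide": [1,0.6,0],"spin": 0},
    {"slide": [1,0.6,0],"spin": 0},
    {"slide": [1,0.6,0],"spin": 0},
  ],
)

```text
time_s: 19.5
tcp_pos: [0.2738, -0.458, 0.3516]
ee_rot: [[0.085, -0.991, -0.107], [-0.996, -0.083, -0.021], [0.012, 0.108, -0.994]]
wrist_force: [0.6, 1.1, 0.1]
gripper_width: 0.314
```

Call:
servo_tool(
  deltas=[
    {"slide": [1,0.5,0],"spin": 0},
    {"slide": [1,0.5,0],"spin": 0},
    {"slide": [1,0.5,0],"spin": 0},
    {"slide": [1,0.5,0],"spin": 0},
    {"slide": [1,0.5,0],"spin": 0},
    {"slide": [1,0.5,0],"spin": 0},
    {"slide": [1,0.5,0],"spin": 0},
  ],
)

```text
time_s: 20.2
tcp_pos: [0.1877, -0.6436, 0.3719]
ee_rot: [[0.08, -0.991, -0.106], [-0.997, -0.078, -0.021], [0.013, 0.107, -0.994]]
wrist_force: [0.5, 0.0, -0.4]
gripper_width: 0.312
```

```bash
python3 - <<'E'
from h import *
to([.17,-.8,.3],4.5)
cap('top','t9')
cap('wrist','w9')
E
```

```text
t 20.2 tcp [ 0.1877 -0.6436  0.3719] F [ 0.5362  0.0109 -0.3729] w 0.312 q [-57.2969  24.3411  22.3313   5.7672 -90.2408  61.7569]
units [6.1426 0.8823 3.0664] jawyaw -175.49090366681642 z [-0.1057 -0.0214 -0.9942]
spin units 0.0011370416479472567
```

View pics/t9.png

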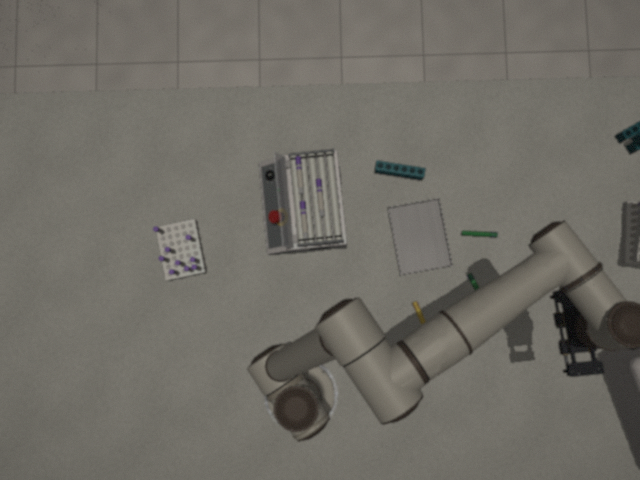

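View pics/w9.png

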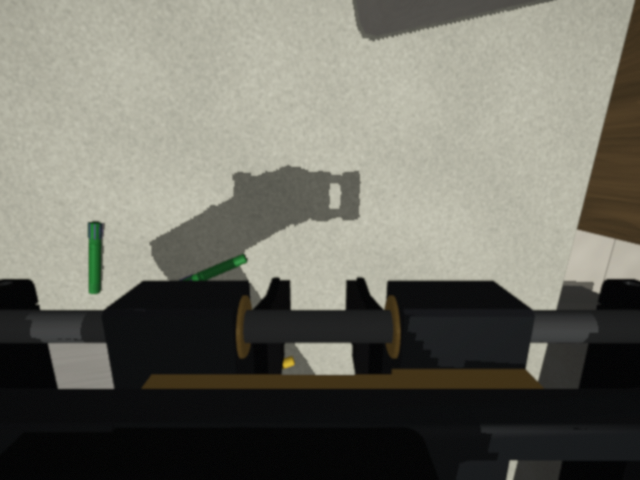

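Call:
servo_tool(
  deltas=[
    {"slide": [1,0.2,0.1],"spin": 0},
    {"slide": [1,0.2,0.1],"spin": 0},
    {"slide": [1,0.2,0.1],"spin": 0},
    {"slide": [1,0.2,0.1],"spin": 0},
    {"slide": [1,0.1,0],"spin": 0},
    {"slide": [1,0.1,0],"spin": 0},
  ],
)

```text
time_s: 20.9
tcp_pos: [0.1676, -0.7934, 0.3745]
ee_rot: [[0.078, -0.991, -0.105], [-0.997, -0.076, -0.021], [0.013, 0.106, -0.994]]
wrist_force: [-1.0, -1.4, 1.0]
gripper_width: 0.316
```

```bash
python3 - <<'E'
from h import *
W=load('w9')
print([onz(W,u,v,0) for u,v in ((365,38),(550,0),(360,0))])
to([.15,-.85,.35],4.5)
E
```

```text
[array([ 0.0972, -0.8819,  0.    ]), array([-0.165, -0.959,  0.   ]), array([ 0.109, -0.927,  0.   ])]
t 20.9 tcp [ 0.1676 -0.7934  0.3745] F [-1.0359 -1.3983  1.0398] w 0.316 q [ -64.4769   43.4181   55.9687    6.1234 -103.987    70.2942]
units [2.1883 0.7664 1.0957] jawyaw -175.628637095296 z [-0.1047 -0.0209 -0.9943]
spin units -0.016079636911999984
```

Call:
servo_tool(
  deltas=[
    {"slide": [0.8,0.2,0],"spin": 0},
    {"slide": [0.8,0.2,0],"spin": 0},
    {"slide": [0.8,0.1,0],"spin": 0},
  ],
)

```text
time_s: 21.2
tcp_pos: [0.1561, -0.8414, 0.3704]
ee_rot: [[0.078, -0.991, -0.107], [-0.997, -0.076, -0.023], [0.015, 0.108, -0.994]]
wrist_force: [-0.7, 12.9, 4.3]
gripper_width: 0.317
```

```bash
python3 - <<'E'
from h import *
to([.15,-.85,.35],4.5)
E
```

```text
t 21.2 tcp [ 0.1561 -0.8414  0.3704] F [-0.7316 12.9387  4.337 ] w 0.317 q [ -66.558    55.6543   80.6785    6.8436 -116.0899   73.9664]
units [0.3134 0.1818 0.8434] jawyaw -175.59278496086355 z [-0.1067 -0.023  -0.994 ]
spin units -0.011598120107944254
```

Call:
servo_tool(
  deltas=[
    {"slide": [0,0,0],"spin": 0},
  ],
)

```text
time_s: 21.3
tcp_pos: [0.1557, -0.8417, 0.3644]
ee_rot: [[0.078, -0.991, -0.109], [-0.997, -0.077, -0.013], [0.005, 0.11, -0.994]]
wrist_force: [0.7, -0.7, -0.3]
gripper_width: 0.313
```

```bash
python3 - <<'E'
from h import *
to([.15,-.85,.35],4.5)
E
```

```text
t 21.3 tcp [ 0.1557 -0.8417  0.3644] F [ 0.6778 -0.6943 -0.2506] w 0.313 q [ -66.6235   55.8943   80.3403    6.7566 -116.0952   73.9701]
units [0.3122 0.1862 0.6027] jawyaw -175.55534346713375 z [-0.1094 -0.0131 -0.9939]
spin units -0.006917933391719089
```

Call:
servo_tool(
  deltas=[
    {"slide": [0.3,0,0],"spin": 0},
    {"slide": [0.3,0,0],"spin": 0},
  ],
)

```text
time_s: 21.5
tcp_pos: [0.1549, -0.8471, 0.3621]
ee_rot: [[0.079, -0.991, -0.107], [-0.997, -0.077, -0.025], [0.016, 0.109, -0.994]]
wrist_force: [0.7, -0.2, 0.7]
gripper_width: 0.317
```

Call:
servo_tool(
  deltas=[
    {"slide": [0.5,0,0],"spin": 0},
    {"slide": [0.5,0,0],"spin": 0},
  ],
)

```text
time_s: 21.7
tcp_pos: [0.154, -0.8563, 0.3588]
ee_rot: [[0.082, -0.991, -0.103], [-0.996, -0.077, -0.046], [0.038, 0.106, -0.994]]
wrist_force: [0.2, 0.1, 0.4]
gripper_width: 0.315
```

```bash
python3 - <<'E'
from h import *
to([.15,-.85,.35],4.5)
E
```

```text
t 21.7 tcp [ 0.154  -0.8563  0.3588] F [0.2097 0.1295 0.3623] w 0.315 q [ -66.9773   56.4666   80.622     7.0883 -113.8785   74.4329]
units [-0.2756  0.1014  0.353 ] jawyaw -175.54805602013047 z [-0.1031 -0.0459 -0.9936]
spin units -0.006007002516309257
```

Call:
servo_tool(
  deltas=[
    {"slide": [1,0,-0.4],"spin": 0},
    {"slide": [1,0,-0.4],"spin": 0},
  ],
)

```text
time_s: 21.9
tcp_pos: [0.1521, -0.868, 0.3603]
ee_rot: [[0.086, -0.991, -0.099], [-0.994, -0.077, -0.083], [0.075, 0.105, -0.992]]
wrist_force: [-0.2, 0.4, -0.3]
gripper_width: 0.314
```

Call:
servo_tool(
  deltas=[
    {"slide": [1,0,0],"spin": 0},
    {"slide": [1,0,0],"spin": 0},
  ],
)

```text
time_s: 22.1
tcp_pos: [0.1496, -0.887, 0.348]
ee_rot: [[0.089, -0.992, -0.095], [-0.99, -0.077, -0.117], [0.109, 0.104, -0.989]]
wrist_force: [-0.6, 0.2, -0.7]
gripper_width: 0.316
```

```bash
python3 - <<'E'
from h import *
to([.15,-.85,.35],4.5)
cap('wrist','w10')
E
```

```text
t 22.1 tcp [ 0.1496 -0.887   0.348 ] F [-0.5947  0.182  -0.7163] w 0.316 q [ -67.6658   57.4342   80.5832    8.0096 -108.7934   75.3343]
units [-1.4557 -0.121  -0.2543] jawyaw -175.53181987928315 z [-0.0945 -0.117  -0.9886]
spin units -0.003977484910393514
```

View pics/w10.png

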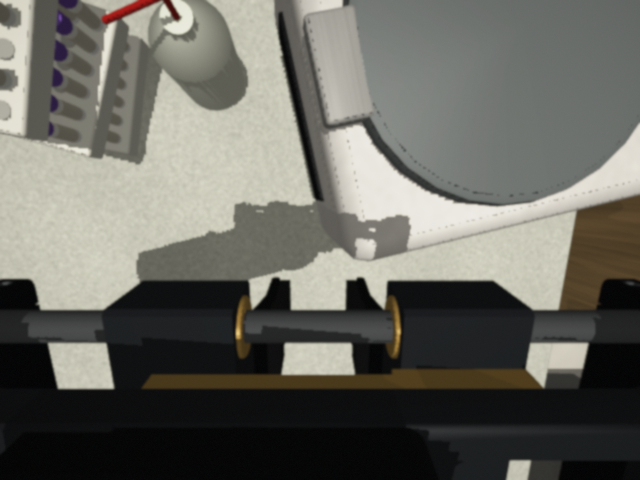

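Call:
servo_tool(
  deltas=[
    {"slide": [1,0,-0.9],"spin": 0},
    {"slide": [1,0,-0.9],"spin": 0},
    {"slide": [1,0,-0.9],"spin": 0},
    {"slide": [1,0,-0.9],"spin": 0},
  ],
)

```text
time_s: 22.55
tcp_pos: [0.148, -0.8867, 0.3928]
ee_rot: [[0.096, -0.991, -0.089], [-0.978, -0.077, -0.194], [0.186, 0.106, -0.977]]
wrist_force: [1.0, 0.2, -0.2]
gripper_width: 0.316
```

```bash
python3 - <<'E'
from h import *
to([.15,-.85,.35],4.5)
E
```

```text
t 22.55 tcp [ 0.148  -0.8867  0.3928] F [ 1.0455  0.1642 -0.2414] w 0.316 q [ -67.2951   54.9078   80.6525    9.4574 -107.0998   75.7829]
units [-1.745  -0.3753  1.3815] jawyaw -175.55455402944784 z [-0.089  -0.1941 -0.9769]
spin units -0.006819253680980353
```

Call:
servo_tool(
  deltas=[
    {"slide": [-0.2,-1,-0.2],"spin": 0},
    {"slide": [-0.2,-1,-0.2],"spin": 0},
    {"slide": [-0.2,-1,-0.2],"spin": 0},
    {"slide": [-0.2,-1,-0.2],"spin": 0},
    {"slide": [-0.2,-1,-0.2],"spin": 0},
    {"slide": [-0.3,-1,-0.2],"spin": 0},
    {"slide": [-0.3,-1,-0.2],"spin": 0},
    {"slide": [-0.3,-1,-0.2],"spin": 0},
    {"slide": [-0.3,-1,-0.2],"spin": 0},
    {"slide": [-0.3,-1,-0.2],"spin": 0},
  ],
)

```text
time_s: 23.55
tcp_pos: [0.3933, -0.7848, 0.4277]
ee_rot: [[0.087, -0.993, -0.074], [-0.97, -0.067, -0.235], [0.229, 0.093, -0.969]]
wrist_force: [-0.0, -0.1, 0.5]
gripper_width: 0.312
```

```bash
python3 - <<'E'
from h import *
to([.15,-.85,.35],4.5)
E
```

```text
t 23.55 tcp [ 0.3933 -0.7848  0.4277] F [-0.0072 -0.0557  0.4652] w 0.312 q [ -48.846    53.2333   80.6537   12.9133 -109.4232   58.5088]
units [0.9697 9.5563 4.3478] jawyaw -176.11964360805908 z [-0.0744 -0.2352 -0.9691]
spin units -0.07745545100738482
```

Call:
servo_tool(
  deltas=[
    {"slide": [1,-0.7,-0.9],"spin": 0},
    {"slide": [1,-0.7,-0.9],"spin": 0},
    {"slide": [1,-0.7,-0.9],"spin": 0},
    {"slide": [1,-0.7,-0.9],"spin": 0},
    {"slide": [1,-0.7,-0.9],"spin": 0},
    {"slide": [1,-0.7,-0.9],"spin": 0},
  ],
)

```text
time_s: 24.15
tcp_pos: [0.4433, -0.7586, 0.4963]
ee_rot: [[0.092, -0.996, -0.011], [-0.926, -0.081, -0.37], [0.367, 0.045, -0.929]]
wrist_force: [0.1, 0.5, 0.4]
gripper_width: 0.315
```

```bash
python3 - <<'E'
from h import *
to([.15,-.85,.35],4.5)
E
```

```text
t 24.15 tcp [ 0.4433 -0.7586  0.4963] F [0.112  0.5187 0.4088] w 0.315 q [ -44.0474   49.74     80.6177   16.4773 -105.2691   55.7603]
units [ 0.1542 11.7168  6.9223] jawyaw -175.3303204763633 z [-0.0115 -0.3696 -0.9291]
spin units 0.021209940454586018
```

Call:
servo_tool(
  deltas=[
    {"slide": [1,-0.5,-0.9],"spin": 0},
    {"slide": [1,-0.5,-0.9],"spin": 0},
    {"slide": [1,-0.5,-0.9],"spin": 0},
    {"slide": [1,-0.5,-0.9],"spin": 0},
    {"slide": [1,-0.5,-0.9],"spin": 0},
    {"slide": [1,-0.5,-0.9],"spin": 0},
    {"slide": [1,-0.5,-0.9],"spin": 0},
  ],
)

```text
time_s: 24.85
tcp_pos: [0.4595, -0.7221, 0.5927]
ee_rot: [[0.087, -0.994, 0.058], [-0.859, -0.105, -0.502], [0.505, -0.006, -0.863]]
wrist_force: [0.6, 0.3, 0.3]
gripper_width: 0.316
```

```bash
python3 - <<'E'
from h import *
to([.15,-.85,.35],4.5)
print(sense()['ee_rot'])
E
```

```text
t 24.85 tcp [ 0.4595 -0.7221  0.5927] F [0.6499 0.3485 0.2621] w 0.316 q [ -40.1607   44.5476   80.5983   20.7244 -102.1357   54.7948]
units [-1.5881 12.9079 10.2238] jawyaw -173.99496697651608 z [ 0.0582 -0.5018 -0.863 ]
spin units 0.18812912793548975
[[ 0.0871 -0.9945  0.0582]
 [-0.8586 -0.1046 -0.5018]
 [ 0.5052 -0.0063 -0.863 ]]
```

```bash
python3 - <<'E'
from h import *
obs=[]
for n,box in (('scene0',(370,230,420,270)),('s8',(370,230,420,270)),('top0',(255,200,295,235)),('t9',(255,200,295,235)),('w4',(480,160,560,250)),('w5',(520,160,610,260)),('w6',(440,150,500,220))):
    c=load(n);f=c['frame'].astype(int);x0,y0,x1,y1=box
    g=f[y0:y1,x0:x1]; m=(g[...,0]-np.maximum(g[...,1],g[...,2]))>25
    k,l,st,ce=cv2.connectedComponentsWithStats(m.astype(np.uint8)); j=1+np.argmax(st[1:,4]); bb=st[j]
    u,v=ce[j]+[x0,y0]; print(n,u,v,'bbox',bb[:2]+[x0,y0],bb[2:4],bb[4])
    obs.append((n,c,u,v))
def rep(l):
    x,r=tri(*[o[1:] for o in obs if o[0] in l]); d=x-O; print(l,x,'mixer',d@Xm*1e3,d@Ym*1e3,x[2]*1e3,'res',np.array(r)*1e3)
rep(['scene0','top0']);rep(['w4','w5','w6']);rep(['scene0','top0','w4','w5','w6']);rep(['s8','t9']);rep(['w4','w6','top0']);rep(['w4','w6','scene0'])
E
```

```text
scene0 392.70666666666665 250.10666666666665 bbox [385 243] [17 15] 150
s8 392.70344827586206 249.95862068965516 bbox [385 243] [18 14] 145
top0 273.94776119402985 216.17164179104478 bbox [268 210] [13 13] 134
t9 273.8625954198473 216.25954198473283 bbox [268 210] [13 13] 131
w4 516.6608051827858 207.37760296159186 bbox [493 182] [48 53] 2161
w5 561.5049291435613 212.04590264941467 bbox [532 181] [59 66] 3246
w6 469.21032649962035 187.1761579347001 bbox [450 168] [39 40] 1317
['scene0', 'top0'] [0.5203 0.0609 0.1026] mixer -79.90677972300072 -39.51452504199958 102.58739968637597 res [1.1481 1.1481]
['w4', 'w5', 'w6'] [0.5221 0.0596 0.0986] mixer -78.54854285302214 -37.84536856990418 98.55170809978716 res [0.2412 0.2082 0.0934]
['scene0', 'top0', 'w4', 'w5', 'w6'] [0.5213 0.0595 0.101 ] mixer -78.45938959182946 -38.61692235833746 101.0424801987085 res [1.9533 2.6584 1.5051 1.283  1.0347]
['s8', 't9'] [0.52   0.061  0.1027] mixer -80.0900943772719 -39.793269921807486 102.72222497407581 res [1.2267 1.2267]
['w4', 'w6', 'top0'] [0.5225 0.063  0.0919] mixer -81.85090782976229 -37.180222670448956 91.85671089885821 res [0.331  0.4313 0.307 ]
['w4', 'w6', 'scene0'] [0.5218 0.0578 0.1035] mixer -76.76599088272529 -38.31471135246946 103.52460224808341 res [1.38   1.1352 0.2639]
```

Call:
servo_tool(
  deltas=[
    {"slide": [-0.5,0,-0.2],"spin": 0.1},
    {"slide": [-0.9,-0.1,-0.5],"spin": 0.1},
    {"slide": [-1,-0.1,-0.6],"spin": 0},
    {"slide": [-1,-0.1,-0.6],"spin": 0},
    {"slide": [-1,-0.1,-0.6],"spin": 0},
    {"slide": [-1,-0.1,-0.6],"spin": 0},
    {"slide": [-1,-0.1,-0.6],"spin": 0},
    {"slide": [-1,-0.1,-0.6],"spin": 0},
  ],
  gripper=40,
)

```text
time_s: 25.65
tcp_pos: [0.4597, -0.5031, 0.5934]
ee_rot: [[0.057, -0.996, 0.065], [-0.856, -0.082, -0.511], [0.514, -0.026, -0.857]]
wrist_force: [1.0, 0.3, 0.5]
gripper_width: 0.831
```

```bash
python3 - <<'E'
from h import *
to([.512,.136,.35],4.5)
print(sense()['ee_rot'])
E
```

```text
t 25.65 tcp [ 0.4597 -0.5031  0.5934] F [0.996  0.3486 0.4568] w 0.831 q [-23.4306  14.3709  25.0904  26.4204 -84.355   28.9067]
units [-26.7659  -3.9173  -4.5711] jawyaw -175.30685286065153 z [ 0.0647 -0.5106 -0.8574]
spin units 0.024143392418558562
[[ 0.0566 -0.9963  0.0647]
 [-0.8559 -0.0818 -0.5106]
 [ 0.514  -0.0265 -0.8574]]
```

Call:
servo_tool(
  deltas=[
    {"slide": [-1,-0.15,-0.3],"spin": 0},
    {"slide": [-1,-0.15,-0.3],"spin": 0},
    {"slide": [-1,-0.15,-0.3],"spin": 0},
    {"slide": [-1,-0.15,-0.3],"spin": 0},
    {"slide": [-1,-0.15,-0.3],"spin": 0},
    {"slide": [-1,-0.15,-0.3],"spin": 0},
    {"slide": [-1,-0.15,-0.3],"spin": 0},
    {"slide": [-1,-0.15,-0.3],"spin": 0},
    {"slide": [-1,-0.15,-0.3],"spin": 0},
    {"slide": [-1,-0.15,-0.3],"spin": 0},
  ],
)

```text
time_s: 26.65
tcp_pos: [0.4732, -0.2348, 0.5367]
ee_rot: [[0.052, -0.995, 0.085], [-0.851, -0.088, -0.518], [0.523, -0.045, -0.851]]
wrist_force: [0.1, -0.8, -0.5]
gripper_width: 0.846
```

```bash
python3 - <<'E'
from h import *
to([.512,.136,.35],4.5)
print(sense()['ee_rot'])
E
```

```text
t 26.65 tcp [ 0.4732 -0.2348  0.5367] F [ 0.1337 -0.8178 -0.5055] w 0.846 q [  7.7864   0.8897  -0.6937  31.6576 -87.8493  -4.5004]
units [-16.4451  -2.5171  -1.1892] jawyaw -174.9191523604011 z [ 0.0849 -0.5177 -0.8513]
spin units 0.07260595494986077
[[ 0.0518 -0.995   0.0849]
 [-0.851  -0.0885 -0.5177]
 [ 0.5227 -0.0455 -0.8513]]
```

Call:
servo_tool(
  deltas=[
    {"slide": [-1,-0.15,-0.2],"spin": 0},
    {"slide": [-1,-0.15,-0.2],"spin": 0},
    {"slide": [-1,-0.15,-0.2],"spin": 0},
    {"slide": [-1,-0.15,-0.2],"spin": 0},
    {"slide": [-1,-0.15,-0.2],"spin": 0},
    {"slide": [-1,-0.15,-0.2],"spin": 0},
    {"slide": [-1,-0.15,-0.2],"spin": 0},
    {"slide": [-1,-0.15,-0.2],"spin": 0},
    {"slide": [-1,-0.15,-0.2],"spin": 0},
    {"slide": [-1,-0.15,-0.2],"spin": 0},
  ],
)

```text
time_s: 27.65
tcp_pos: [0.49, 0.018, 0.4545]
ee_rot: [[0.049, -0.993, 0.107], [-0.853, -0.097, -0.514], [0.52, -0.066, -0.851]]
wrist_force: [0.6, 0.5, -0.2]
gripper_width: 0.841
```

```bash
python3 - <<'E'
from h import *
to([.512,.136,.35],4.5)
E
```

```text
t 27.65 tcp [0.49   0.018  0.4545] F [ 0.5976  0.5257 -0.2029] w 0.841 q [ 37.698    4.1219  -7.1826  28.2039 -93.3266 -35.2031]
units [-6.1571 -1.0538  1.2287] jawyaw -174.41631839007795 z [ 0.107  -0.5136 -0.8513]
spin units 0.1354602012402566
```

Call:
servo_tool(
  deltas=[
    {"slide": [-1,-0.2,0],"spin": 0.1},
    {"slide": [-1,-0.2,0.1],"spin": 0},
    {"slide": [-1,-0.2,0.2],"spin": 0},
    {"slide": [-1,-0.1,0.2],"spin": 0},
    {"slide": [-1,-0.1,0.3],"spin": 0},
    {"slide": [-0.9,-0.1,0.3],"spin": 0},
    {"slide": [0,0,0],"spin": 0},
  ],
)

```text
time_s: 28.35
tcp_pos: [0.51, 0.1404, 0.3556]
ee_rot: [[0.037, -0.992, 0.12], [-0.856, -0.094, -0.508], [0.515, -0.084, -0.853]]
wrist_force: [-0.1, -0.5, 0.6]
gripper_width: 0.842
```

```bash
python3 - <<'E'
from h import *
s=sense();R=np.array(s['ee_rot']);z=R[:,2];C=M(-80,-39.3,100)
print('C',C)
to(C-.06*z,4.5); to(C+.013*z)
cap('wrist','w11');cap('scene','s11')
E
```

```text
C [0.5205 0.061  0.1   ]
t 28.35 tcp [0.51   0.1404 0.3556] F [-0.0756 -0.4838  0.5592] w 0.842 q [ 46.968   12.5129  -9.6896  25.7952 -86.8516 -48.7438]
units [-2.5291  0.7431  7.9863] jawyaw -174.59614653848394 z [ 0.1205 -0.5077 -0.8531]
spin units 0.11298168268950803
t 28.35 tcp [0.51   0.1404 0.3556] F [-0.0756 -0.4838  0.5592] w 0.842 q [ 46.968   12.5129  -9.6896  25.7952 -86.8516 -48.7438]
units [-2.5291  0.7431 10.9063] jawyaw -174.59614653848394 z [ 0.1205 -0.5077 -0.8531]
```

View pics/w11.png

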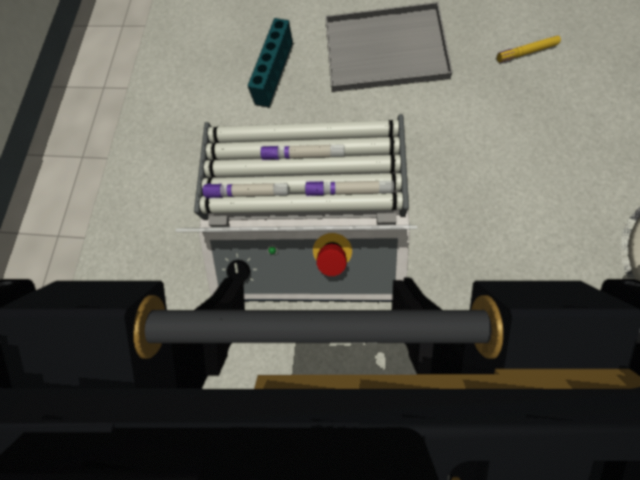

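View pics/s11.png

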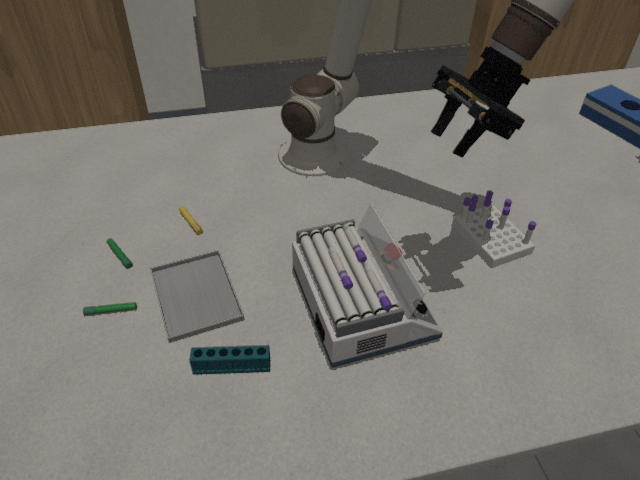

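```bash
python3 - <<'E'
from h import *
c=load('w11');f=c['frame'].astype(int);m=(f[...,0]-np.maximum(f[...,1],f[...,2]))>40
m[:220]=0;m[300:]=0
k,l,st,ce=cv2.connectedComponentsWithStats(m.astype(np.uint8)); j=1+np.argmax(st[1:,4]);print(st[j],ce[j]);u,v=ce[j]
C=M(-80,-39.3,100);print('proj C',proj(c,C))
for h in (-86,-83,-80,-77):
    z=30+(h+138)*.8375+21.4; print(h,z,proj(c,M(h,-39.3,z)))
print('on z .1',onz(c,u,v,.1),(onz(c,u,v,.1)-O)@Xm,(onz(c,u,v,.1)-O)@Ym)
T=load('t9');W=load('w6')
x,r=tri((c,u,v),(T,273.86,216.26),(W,469.2,187.2),(load('s8'),392.7,249.96));d=x-O;print(x,d@Xm,d@Ym,r)
print('visor edge proj',proj(c,M(-59,-135,167)),proj(c,M(-59,135,167)))
E
python3 -c "
import cv2
i=cv2.imread('pics/w11.png');cv2.imwrite('pics/c_w11.png',cv2.resize(i[190:320,170:430],None,fx=3,fy=3,interpolation=cv2.INTER_CUBIC))"
```

```text
[316 244  31  32 812] [331.0776 259.5874]
proj C [332.5971 261.5331]
-86 94.95000000000002 [332.7545 267.0815]
-83 97.4625 [332.6765 264.3194]
-80 99.975 [332.598  261.5377]
-77 102.48750000000001 [332.5188 258.736 ]
on z .1 [0.5227 0.0586 0.1   ] -0.07747627508500239 -0.03737857828550365
[0.5214 0.0597 0.1032] -0.07871053526416648 -0.03858323812599631 [np.float64(0.0011330599746605834), np.float64(0.002617006026739249), np.float64(0.0019594341795468708), np.float64(0.0008829601230002253)]
visor edge proj [419.6924 227.3585] [176.0226 230.4299]
```

View pics/c_w11.png

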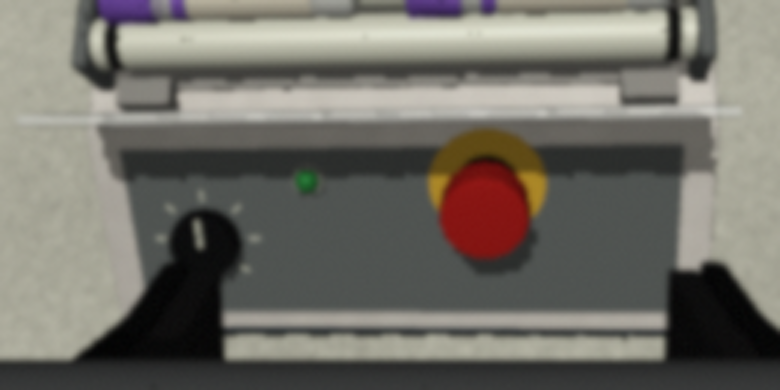

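Call:
servo_tool(
  deltas=[
    {"slide": [-0.5,0.1,0.8],"spin": 0.1},
    {"slide": [-0.5,0.1,1],"spin": 0},
    {"slide": [-0.5,0.1,1],"spin": 0},
    {"slide": [-0.4,0.1,1],"spin": 0},
    {"slide": [-0.3,0.1,1],"spin": 0},
    {"slide": [-0.1,0.1,0.8],"spin": 0},
    {"slide": [0,0,0.5],"spin": 0},
    {"slide": [0,0,0],"spin": 0},
  ],
)

```text
time_s: 29.25
tcp_pos: [0.5184, 0.1085, 0.206]
ee_rot: [[0.007, -0.99, 0.143], [-0.867, -0.077, -0.492], [0.497, -0.121, -0.859]]
wrist_force: [0.1, -0.1, 0.1]
gripper_width: 0.845
```

```bash
python3 - <<'E'
from h import *
s=sense();R=np.array(s['ee_rot']);z=R[:,2];C=np.array([.5216,.0597,.101])
to(C-.06*z,4.5); to(C+.013*z)
print(R)
cap('wrist','w12')
E
```

```text
t 29.25 tcp [0.5184 0.1085 0.206 ] F [ 0.0672 -0.145   0.0765] w 0.845 q [ 43.4374  16.652  -26.9097  30.141  -65.0227 -58.3254]
units [-0.3963  0.5314  2.1857] jawyaw -175.5560633711481 z [ 0.1429 -0.4916 -0.859 ]
spin units -0.007007921393512362
t 29.25 tcp [0.5184 0.1085 0.206 ] F [ 0.0672 -0.145   0.0765] w 0.845 q [ 43.4374  16.652  -26.9097  30.141  -65.0227 -58.3254]
units [-0.3963  0.5314  5.1057] jawyaw -175.5560633711481 z [ 0.1429 -0.4916 -0.859 ]
[[ 0.0068 -0.9897  0.1429]
 [-0.8674 -0.0769 -0.4916]
 [ 0.4975 -0.1206 -0.859 ]]
```

View pics/w12.png

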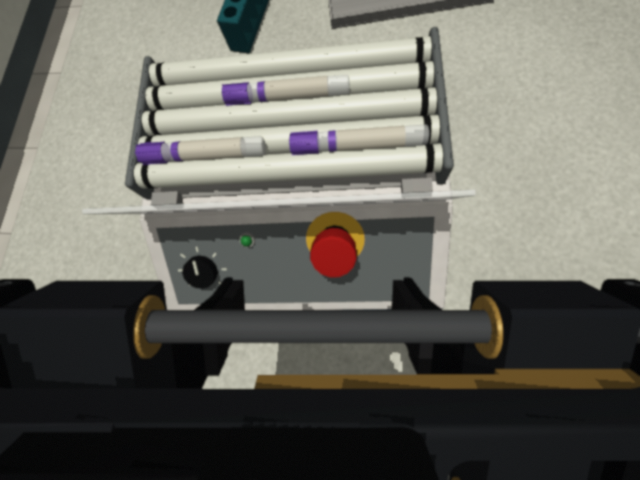

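Call:
servo_tool(
  deltas=[
    {"slide": [0,0,0],"spin": 0},
    {"slide": [0,0,0],"spin": 0},
    {"slide": [0,0,0],"spin": 0},
  ],
)

```text
time_s: 29.6
tcp_pos: [0.5207, 0.1105, 0.2109]
ee_rot: [[0.004, -0.989, 0.151], [-0.87, -0.077, -0.486], [0.493, -0.129, -0.861]]
wrist_force: [0.4, 0.9, 0.0]
gripper_width: 0.845
```

```bash
python3 - <<'E'
from h import *
s=sense();R=np.array(s['ee_rot']);z=R[:,2];C=np.array([.5216,.0597,.101])
to(C-.06*z,4.5)
print(R)
E
```

```text
t 29.6 tcp [0.5207 0.1105 0.2109] F [0.4313 0.8907 0.0326] w 0.845 q [ 43.4683  16.3572 -26.502   30.2104 -65.155  -58.2832]
units [-0.398   0.6889  2.3774] jawyaw -175.52658353832794 z [ 0.1505 -0.4865 -0.8606]
spin units -0.0033229422909926143
[[ 0.0037 -0.9886  0.1505]
 [-0.8703 -0.0773 -0.4865]
 [ 0.4926 -0.1292 -0.8606]]
```

Call:
servo_tool(
  deltas=[
    {"slide": [-0.2,0.3,1],"spin": 0},
    {"slide": [-0.2,0.3,1],"spin": 0},
    {"slide": [-0.1,0.1,1],"spin": 0},
    {"slide": [0,0.1,0.9],"spin": 0},
    {"slide": [0,0,0.6],"spin": 0},
  ],
)

```text
time_s: 30.1
tcp_pos: [0.5223, 0.07, 0.1073]
ee_rot: [[0.003, -0.986, 0.164], [-0.875, -0.082, -0.477], [0.484, -0.142, -0.864]]
wrist_force: [0.3, 0.5, 0.5]
gripper_width: 0.844
```

```bash
python3 - <<'E'
from h import *
s=sense();R=np.array(s['ee_rot']);z=R[:,2];C=np.array([.5216,.0597,.101])
to(C+.013*z,4.5)
cap('wrist','w13');cap('scene','s13')
E
python3 -c "
import cv2
i=cv2.imread('pics/s13.png');cv2.imwrite('pics/c_s13.png',cv2.resize(i[150:360,270:480],None,fx=3,fy=3,interpolation=cv2.INTER_CUBIC))"
```

```text
t 30.1 tcp [0.5223 0.07   0.1073] F [0.3241 0.5472 0.5114] w 0.844 q [ 38.3231  21.3523 -38.7354  39.5976 -48.2919 -67.3123]
units [0.2398 0.0976 0.928 ] jawyaw -175.24804081428206 z [ 0.1642 -0.4768 -0.8636]
spin units 0.03149489821474205
```

View pics/w13.png

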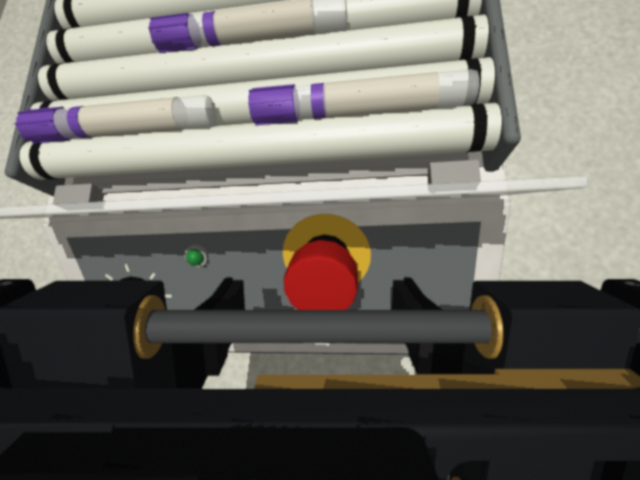

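View pics/c_s13.png

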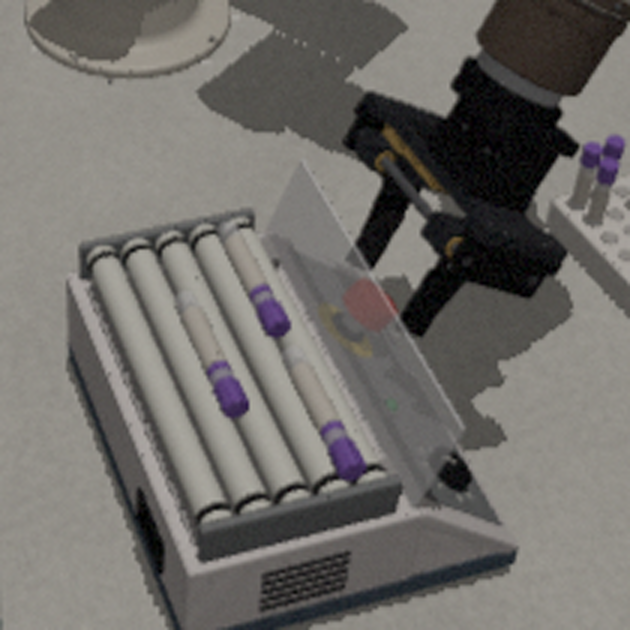

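Call:
servo_tool(
  deltas=[
    {"slide": [0.15,0.1,0.6],"spin": 0},
    {"slide": [0.1,0.05,0.45],"spin": 0},
  ],
)

```text
time_s: 30.4
tcp_pos: [0.5252, 0.0536, 0.089]
ee_rot: [[0.003, -0.986, 0.168], [-0.876, -0.084, -0.475], [0.482, -0.146, -0.864]]
wrist_force: [-1.1, 0.5, 0.7]
gripper_width: 0.845
```

```bash
python3 - <<'E'
from h import *
s=sense();R=np.array(s['ee_rot']);z=R[:,2];C=np.array([.5216,.0597,.101])
to(C+.013*z,4.5)
cap('wrist','w14')
E
```

```text
t 30.4 tcp [0.5252 0.0536 0.089 ] F [-1.1353  0.4906  0.6728] w 0.845 q [ 35.8579  22.363  -41.3166  43.4867 -44.6701 -69.6232]
units [ 0.0164  0.0513 -0.0333] jawyaw -175.15724606738902 z [ 0.1684 -0.4752 -0.8636]
spin units 0.0428442415763719
```

View pics/w14.png

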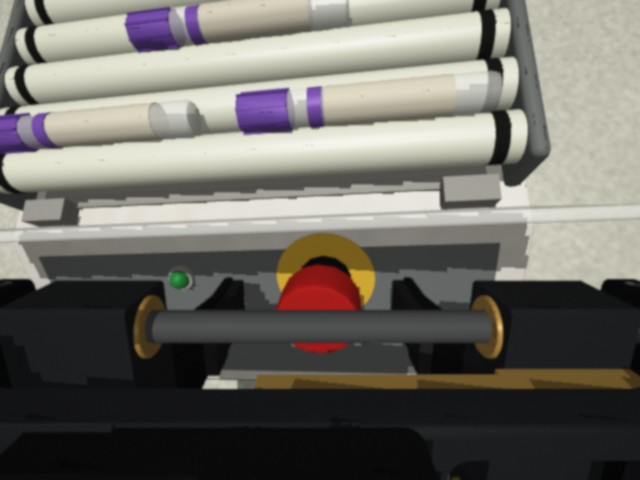

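Call:
servo_tool(
  deltas=[
    {"slide": [0,0.04,0.05],"spin": 0},
    {"slide": [0,0.04,0.05],"spin": 0},
    {"slide": [0,0.04,0.05],"spin": 0},
  ],
  gripper=255,
)

```text
time_s: 30.75
tcp_pos: [0.5243, 0.0528, 0.087]
ee_rot: [[0.002, -0.985, 0.172], [-0.877, -0.084, -0.474], [0.481, -0.15, -0.864]]
wrist_force: [-0.2, 0.0, 0.4]
gripper_width: 0.654
```

```bash
python3 - <<'E'
from h import *
s=sense();R=np.array(s['ee_rot']);z=R[:,2];C=np.array([.5216,.0597,.101])
to(C+.013*z,4.5)
E
```

```text
t 30.75 tcp [0.5243 0.0528 0.087 ] F [-0.169   0.0169  0.3921] w 0.654 q [ 35.718   22.3537 -41.8667  44.166  -44.1083 -70.3226]
units [ 0.0266 -0.0014 -0.1151] jawyaw -175.12970356141145 z [ 0.1716 -0.4739 -0.8637]
spin units 0.04628705482356921
```

Call:
servo_tool(
  deltas=[
    {"slide": [0,0,0],"spin": 0},
    {"slide": [0,0,0],"spin": 0},
    {"slide": [0,0,0],"spin": 0},
  ],
)

```text
time_s: 31.05
tcp_pos: [0.5248, 0.0538, 0.0879]
ee_rot: [[0.001, -0.985, 0.174], [-0.877, -0.085, -0.473], [0.48, -0.152, -0.864]]
wrist_force: [3.0, -3.4, -3.3]
gripper_width: 0.432
```

Call:
servo_tool(
  deltas=[
    {"slide": [0,0,0],"spin": 0},
    {"slide": [0,0,0],"spin": 0},
  ],
)

```text
time_s: 31.25
tcp_pos: [0.5248, 0.0538, 0.0879]
ee_rot: [[0.001, -0.985, 0.173], [-0.877, -0.084, -0.473], [0.48, -0.152, -0.864]]
wrist_force: [-0.4, 0.1, -0.0]
gripper_width: 0.43
```

```bash
python3 - <<'E'
from h import *
s=sense();R=np.array(s['ee_rot']);z=R[:,2];C=np.array([.5216,.0597,.101])
to(C+.013*z,4.5)
n=-.643*Xm+np.array([0,0,.766]); print('n',n,'n in tool',R.T@n,'F.n',s['wrist_force']@n, s['moment'])
E
```

```text
t 31.25 tcp [0.5248 0.0538 0.0879] F [-0.4071  0.0629 -0.022 ] w 0.43 q [ 35.7909  22.2933 -41.7704  44.1207 -44.156  -70.3113]
units [ 0.0436  0.028  -0.069 ] jawyaw -175.11042420286918 z [ 0.1734 -0.4729 -0.8639]
spin units 0.04869697464135214
n [-0.0505  0.641   0.766 ] n in tool [-0.1944 -0.1204 -0.9736] F.n 0.04397386951672878 [ 0.9928  0.4791 -0.0182]
```

Call:
servo_tool(
  deltas=[
    {"slide": [-0.016,-0.01,-0.08],"spin": 0},
  ],
)

```text
time_s: 31.35
tcp_pos: [0.5246, 0.0544, 0.0886]
ee_rot: [[0.001, -0.985, 0.172], [-0.877, -0.083, -0.473], [0.48, -0.15, -0.864]]
wrist_force: [10.5, -8.3, -11.5]
gripper_width: 0.434
```

```bash
cat > p.py <<'E'
from h import *
s=sense();R=np.array(s['ee_rot']);n=-.643*Xm+np.array([0,0,.766]);P0=np.array([.5248,.0538,.0879])
d=(s['tcp_pos']-P0)*1e3
print('t',s['time_s'],'d.n',round(d@n,2),'dX',round(d@Xm,2),'dY',round(d@Ym,2),'dz',round(d[2],2),'Fn',round(s['wrist_force']@n,2),'F',s['wrist_force'],'M',s['moment'],'w',round(s['gripper_width'],3),'n tool',R.T@n)
E
python3 p.py
```

```text
t 31.35 d.n 0.97 dX -0.63 dY -0.15 dz 0.73 Fn -14.63 F [ 10.4745  -8.2892 -11.4675] M [ 0.5814 -1.6019  1.0231] w 0.434 n tool [-0.1941 -0.1188 -0.9739]
```

Call:
servo_tool(
  deltas=[
    {"slide": [-0.016,-0.035,-0.075],"spin": 0},
  ],
)

```text
time_s: 31.45
tcp_pos: [0.5246, 0.0547, 0.089]
ee_rot: [[0.001, -0.986, 0.169], [-0.877, -0.082, -0.474], [0.481, -0.148, -0.864]]
wrist_force: [9.0, -8.3, -11.1]
gripper_width: 0.435
```

```bash
python3 p.py
```

```text
t 31.45 d.n 1.39 dX -0.87 dY -0.12 dz 1.08 Fn -14.29 F [  8.9589  -8.2694 -11.1451] M [ 0.7329 -1.1554  0.7648] w 0.435 n tool [-0.1935 -0.116  -0.9743]
```

Call:
servo_tool(
  deltas=[
    {"slide": [-0.02,-0.07,-0.08],"spin": 0},
    {"slide": [-0.02,-0.07,-0.08],"spin": 0},
  ],
)

```text
time_s: 31.65
tcp_pos: [0.5247, 0.0545, 0.0889]
ee_rot: [[-0.0, -0.987, 0.16], [-0.875, -0.077, -0.477], [0.483, -0.14, -0.864]]
wrist_force: [4.6, -6.5, -10.7]
gripper_width: 0.436
```

```bash
python3 p.py
```

```text
t 31.65 d.n 1.19 dX -0.72 dY -0.09 dz 0.95 Fn -12.57 F [  4.5739  -6.5105 -10.6589] M [ 0.971  -0.5731  0.4861] w 0.436 n tool [-0.191  -0.1069 -0.9758]
```

Call:
servo_tool(
  deltas=[
    {"slide": [-0.025,-0.08,-0.11],"spin": 0},
  ],
)

```text
time_s: 31.75
tcp_pos: [0.5246, 0.0547, 0.0892]
ee_rot: [[-0.0, -0.988, 0.155], [-0.875, -0.075, -0.479], [0.485, -0.136, -0.864]]
wrist_force: [3.1, -5.5, -10.2]
gripper_width: 0.433
```

```bash
python3 p.py
```

```text
t 31.75 d.n 1.54 dX -0.9 dY -0.15 dz 1.25 Fn -11.51 F [  3.0596  -5.4862 -10.2376] M [ 1.0824 -0.0818  0.2241] w 0.433 n tool [-0.1896 -0.1018 -0.9767]
```

Call:
servo_tool(
  deltas=[
    {"slide": [-0.03,-0.07,-0.15],"spin": 0},
  ],
)

```text
time_s: 31.85
tcp_pos: [0.5244, 0.0557, 0.0903]
ee_rot: [[-0.001, -0.989, 0.15], [-0.874, -0.072, -0.48], [0.486, -0.131, -0.864]]
wrist_force: [4.8, -5.5, -8.5]
gripper_width: 0.435
```

```bash
python3 p.py
```

```text
t 31.85 d.n 3.07 dX -1.91 dY -0.23 dz 2.41 Fn -10.24 F [ 4.7657 -5.4607 -8.4831] M [ 0.981  -0.7092  0.5184] w 0.435 n tool [-0.1883 -0.0972 -0.9774]
```

Call:
servo_tool(
  deltas=[
    {"slide": [-0.03,-0.07,-0.13],"spin": 0},
  ],
)

```text
time_s: 31.95
tcp_pos: [0.5244, 0.0568, 0.0916]
ee_rot: [[-0.001, -0.989, 0.146], [-0.874, -0.07, -0.482], [0.487, -0.128, -0.864]]
wrist_force: [-1.7, -0.2, -2.3]
gripper_width: 0.438
```

```bash
python3 p.py
```

```text
t 31.95 d.n 4.78 dX -2.98 dY -0.13 dz 3.75 Fn -1.86 F [-1.6701 -0.2458 -2.333 ] M [ 1.2187  0.7105 -0.2144] w 0.438 n tool [-0.187  -0.0934 -0.978 ]
```

Click reached, and the force has dropped. I'll continue outwards in small steps.

Call:
servo_tool(
  deltas=[
    {"slide": [-0.015,-0.02,-0.08],"spin": 0},
    {"slide": [-0.015,-0.01,-0.08],"spin": 0},
  ],
)

```text
time_s: 32.15
tcp_pos: [0.5242, 0.0598, 0.0952]
ee_rot: [[-0.001, -0.989, 0.146], [-0.873, -0.07, -0.482], [0.487, -0.128, -0.864]]
wrist_force: [-4.5, 2.5, 2.4]
gripper_width: 0.435
```

```bash
python3 p.py
```

```text
t 32.15 d.n 9.47 dX -6.03 dY -0.12 dz 7.3 Fn 3.62 F [-4.513   2.4561  2.368 ] M [ 1.2334  1.087  -0.3956] w 0.435 n tool [-0.1867 -0.0933 -0.9781]
```

Call:
servo_tool(
  deltas=[
    {"slide": [-0.012,0.02,-0.06],"spin": 0},
    {"slide": [-0.012,0.01,-0.06],"spin": 0},
  ],
)

```text
time_s: 32.35
tcp_pos: [0.5238, 0.0627, 0.0987]
ee_rot: [[-0.0, -0.989, 0.149], [-0.874, -0.072, -0.481], [0.486, -0.13, -0.864]]
wrist_force: [4.4, -4.1, -3.9]
gripper_width: 0.435
```

```bash
python3 p.py
```

```text
t 32.35 d.n 14.03 dX -9.0 dY -0.26 dz 10.77 Fn -5.8 F [ 4.424  -4.0852 -3.8564] M [ 0.6341 -0.6166  0.4916] w 0.435 n tool [-0.1875 -0.0962 -0.9776]
```

Call:
servo_tool(
  deltas=[
    {"slide": [-0.015,-0.02,-0.06],"spin": 0},
  ],
)

```text
time_s: 32.45
tcp_pos: [0.5238, 0.0635, 0.0996]
ee_rot: [[-0.001, -0.989, 0.148], [-0.874, -0.072, -0.481], [0.486, -0.13, -0.864]]
wrist_force: [2.9, -5.5, -7.1]
gripper_width: 0.437
```

```bash
python3 p.py
```

```text
t 32.45 d.n 15.24 dX -9.78 dY -0.22 dz 11.69 Fn -9.15 F [ 2.8534 -5.5486 -7.1129] M [ 0.8315 -0.4057  0.3265] w 0.437 n tool [-0.1875 -0.0954 -0.9777]
```

Call:
servo_tool(
  deltas=[
    {"slide": [-0.015,-0.025,-0.07],"spin": 0},
  ],
)

```text
time_s: 32.55
tcp_pos: [0.5237, 0.064, 0.1003]
ee_rot: [[-0.001, -0.989, 0.147], [-0.874, -0.071, -0.481], [0.487, -0.128, -0.864]]
wrist_force: [4.6, -4.9, -8.3]
gripper_width: 0.434
```

```bash
python3 p.py
```

```text
t 32.55 d.n 16.1 dX -10.3 dY -0.28 dz 12.38 Fn -9.71 F [ 4.6154 -4.8546 -8.3153] M [ 0.7916 -0.9024  0.63  ] w 0.434 n tool [-0.1873 -0.0937 -0.9779]
```

Call:
servo_tool(
  deltas=[
    {"slide": [-0.015,-0.03,-0.08],"spin": 0},
  ],
)

```text
time_s: 32.65
tcp_pos: [0.5234, 0.0643, 0.1005]
ee_rot: [[-0.001, -0.99, 0.144], [-0.873, -0.069, -0.482], [0.487, -0.126, -0.864]]
wrist_force: [11.2, -10.2, -14.0]
gripper_width: 0.434
```

```bash
python3 p.py
```

```text
t 32.65 d.n 16.47 dX -10.55 dY -0.57 dz 12.65 Fn -17.89 F [ 11.2135 -10.2434 -14.0405] M [ 0.6558 -1.7565  1.0464] w 0.434 n tool [-0.1867 -0.0907 -0.9783]
```

Call:
servo_tool(
  deltas=[
    {"slide": [-0.018,-0.035,-0.09],"spin": 0},
  ],
)

```text
time_s: 32.75
tcp_pos: [0.5233, 0.0643, 0.1006]
ee_rot: [[-0.001, -0.99, 0.14], [-0.873, -0.067, -0.483], [0.488, -0.123, -0.864]]
wrist_force: [9.6, -8.7, -12.7]
gripper_width: 0.431
```

```bash
python3 p.py; python3 -c "
from h import *
cap('wrist','w15');cap('scene','s15')"
```

```text
t 32.75 d.n 16.55 dX -10.61 dY -0.69 dz 12.69 Fn -15.82 F [  9.6276  -8.6948 -12.7464] M [ 0.7082 -1.4796  0.9383] w 0.431 n tool [-0.186  -0.0871 -0.9788]
```

View pics/w15.png

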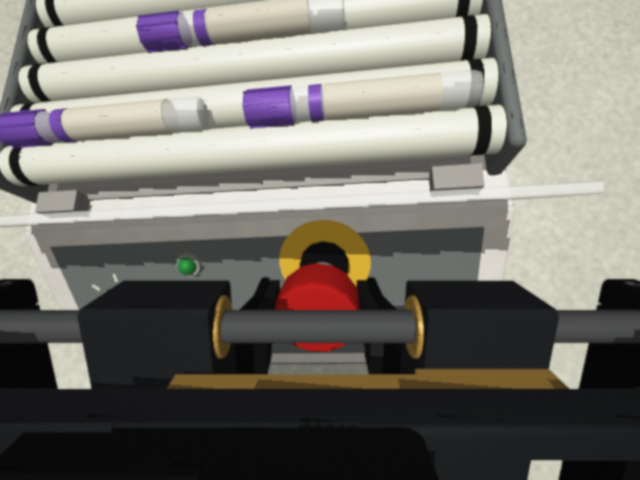

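Call:
servo_tool(
  deltas=[
    {"slide": [0,0,0],"spin": 0},
    {"slide": [0,0,0],"spin": 0},
    {"slide": [0,0,0],"spin": 0},
    {"slide": [0,0,0],"spin": 0},
    {"slide": [0,0,0],"spin": 0},
  ],
  gripper=40,
)

```text
time_s: 33.35
tcp_pos: [0.5238, 0.0645, 0.1008]
ee_rot: [[-0.001, -0.99, 0.14], [-0.873, -0.067, -0.483], [0.488, -0.123, -0.864]]
wrist_force: [0.5, 0.3, 0.6]
gripper_width: 0.788
```

```bash
python3 p.py; python3 -c "
from h import *
cap('wrist','w16')"
```

```text
t 33.35 d.n 16.78 dX -10.78 dY -0.13 dz 12.86 Fn 0.61 F [0.4621 0.3112 0.5611] M [1.041  0.4096 0.0164] w 0.788 n tool [-0.186  -0.0874 -0.9788]
```

View pics/w16.png

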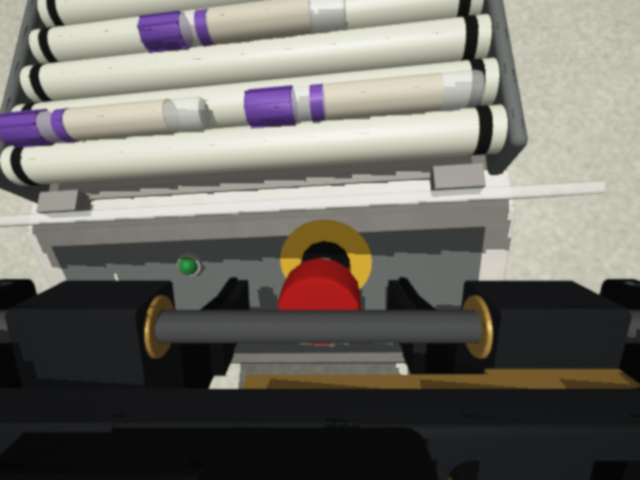

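Call:
servo_tool(
  deltas=[
    {"slide": [0,0,-0.4],"spin": 0},
    {"slide": [0,0,-0.7],"spin": 0},
    {"slide": [0,0,-1],"spin": 0},
    {"slide": [0,0,-1],"spin": 0},
    {"slide": [0,0,-1],"spin": 0},
    {"slide": [0,0,-1],"spin": 0},
    {"slide": [0,0,-1],"spin": 0},
    {"slide": [0,0,-0.5],"spin": 0},
    {"slide": [0,0,0],"spin": 0},
  ],
)

```text
time_s: 34.3
tcp_pos: [0.498, 0.1509, 0.2544]
ee_rot: [[0.002, -0.99, 0.142], [-0.876, -0.07, -0.477], [0.482, -0.124, -0.867]]
wrist_force: [0.1, 0.3, -0.2]
gripper_width: 0.843
```

```bash
python3 p.py; python3 - <<'E'
from h import *
c=cap('wrist','w17');cap('scene','s17');cap('top','t17')
ob=[]
for n,box in (('w17',(250,200,420,300)),('s17',(370,230,420,270)),('t17',(255,200,295,235))):
    c=load(n);f=c['frame'].astype(int);x0,y0,x1,y1=box
    g=f[y0:y1,x0:x1]; m=(g[...,0]-np.maximum(g[...,1],g[...,2]))>25
    k,l,st,ce=cv2.connectedComponentsWithStats(m.astype(np.uint8)); j=1+np.argmax(st[1:,4]); u,v=ce[j]+[x0,y0]; print(n,u,v,st[j]); ob.append((c,u,v))
x,r=tri(*ob);d=x-O;print(x,d@Xm*1e3,d@Ym*1e3,r)
C=np.array([.5214,.0597,.1032]);n=-.643*Xm+np.array([0,0,.766]);print('moved along n mm',(x-C)@n*1e3)
print('expect px',[proj(ob[0][0],np.array([.5216,.0597,.101])+n*k) for k in (0,.012,.0165)])
a=cv2.imread('pics/s8.png').astype(int);b=cv2.imread('pics/s17.png').astype(int)
D=np.abs(a-b).max(2)[200:380,140:420]>40;print('changed px scene',D.sum(), np.argwhere(D)[:,::-1].min(0)+[140,200] if D.any() else '', np.argwhere(D)[:,::-1].max(0)+[140,200] if D.any() else '')
E
python3 -c "
import cv2
i=cv2.imread('pics/s17.png');cv2.imwrite('pics/c_s17.png',cv2.resize(i[150:390,150:550],None,fx=2,fy=2,interpolation=cv2.INTER_CUBIC))"
```

```text
t 34.3 d.n 191.11 dX -98.88 dY -19.11 dz 166.49 Fn -0.03 F [ 0.116   0.2531 -0.2473] M [1.0665 0.4057 0.0337] w 0.843 n tool [-0.1924 -0.0895 -0.9773]
w17 319.8312004875076 221.35527117611213 [  48    1   48   44 1641]
s17 396.68390804597703 246.4712643678161 [ 19   9  17  15 174]
t17 271.7412587412587 216.13986013986013 [ 11  10  13  13 143]
[0.5199 0.0668 0.1127] -85.88909328807833 -39.433939060289376 [np.float64(0.0011594983160895384), np.float64(0.0009388341890000257), np.float64(0.0006108218598739636)]
moved along n mm 11.8946878001934
expect px [array([319.7913, 219.1799]), array([318.7329, 223.8663]), array([318.3183, 225.7019])]
changed px scene 405 [293 231] [419 365]
```

View pics/w17.png

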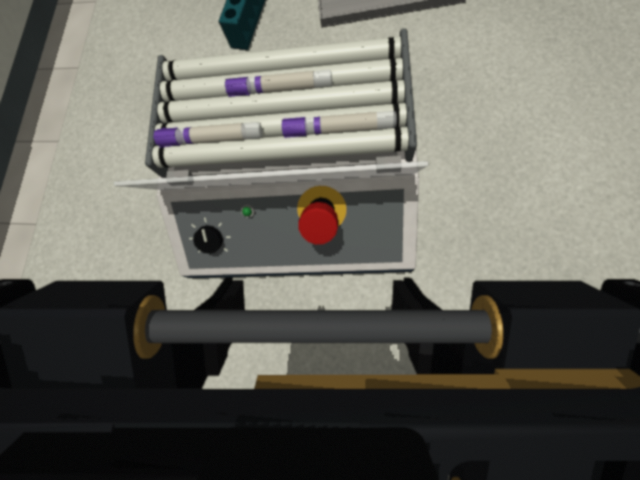

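View pics/c_s17.png

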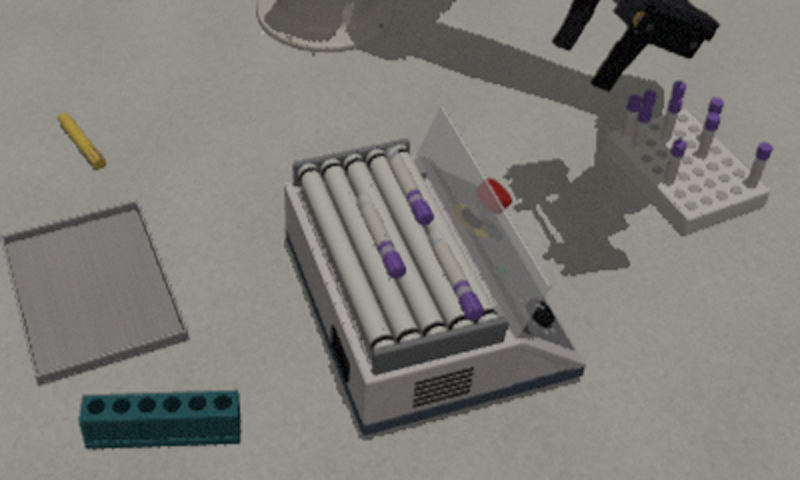

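```bash
python3 - <<'E'
from h import *
def g(n): return cv2.cvtColor(cv2.imread('pics/'+n+'.png'),cv2.COLOR_BGR2GRAY).astype(np.float32)
for a,b in (('scene0','s8'),('s8','s11'),('s11','s17'),('scene0','s17')):
  for nm,(x0,y0,x1,y1) in {'vent':(320,320,440,360),'rollers':(295,225,350,330),'teal':(185,340,275,380)}.items():
    A,B=g(a)[y0:y1,x0:x1],g(b)[y0:y1,x0:x1]
    print(a,b,nm,cv2.phaseCorrelate(A,B,cv2.createHanningWindow((x1-x0,y1-y0),cv2.CV_32F)))
print('scale px/m approx',proj(load('s17'),M(0,140,30))-proj(load('s17'),M(10,140,30)))
E
```

```text
scene0 s8 vent ((-0.12462422647518423, 0.14881922006883386), 0.9501121834913889)
scene0 s8 rollers ((-0.016435879425191757, -0.034626244189482236), 0.6779624322314322)
scene0 s8 teal ((-0.154514953641133, -0.0677351102934729), 0.9112513499789768)
s8 s11 vent ((-0.0175946724547984, -0.007123655343967528), 0.9825671595335007)
s8 s11 rollers ((-0.03405531736308731, 0.03145864285227873), 0.9588613569000621)
s8 s11 teal ((0.00864804659352103, -0.18233042695499435), 0.8928029877609677)
s11 s17 vent ((0.0059008927121197985, -0.13445775697172024), 0.9263211685419083)
s11 s17 rollers ((0.03716729004088748, 0.0032614225318212675), 0.9439548696264809)
s11 s17 teal ((-0.025336733427188562, 0.008305238125718262), 0.9196714255544874)
scene0 s17 vent ((-0.011556833540993239, -0.005125324444033907), 0.9378339618444442)
scene0 s17 rollers ((-0.058844846033604625, -0.00544057982337165), 0.7363987957989728)
scene0 s17 teal ((0.06742834802467712, -0.13011393990496956), 0.9299609226650661)
scale px/m approx [ 4.6608 -1.2519]
```

```bash
python3 -c "
from station import r,sense
print(r.finish_job(), sense()['time_s'])"
```

```text
the job is handed in; nothing more can be done
the job is handed in; nothing more can be done
```

The tube is in the mixer and the mixer is switched on. I handed the job in at about 34.5 s of the 69 s allowed.

**Tube:** I took the lilac-capped tube from the tray and laid it in the third groove. The last pictures show it lying lengthwise between its rollers, with the other two tubes still in the first groove.

**Tilt:** the moves offer no tilt, so I tilted the tool about 30° under the visor by pushing it past its reach limits. Some sideways lean built up on the way, so the jaws were about 8° off level when they closed on the knob. In the same manoeuvre joint 3 read 80.68° at its 80.66° limit once, just as it reached the stop.

**Knob:** I gripped it and pulled it along its stem.
- It clicked over near 5 mm.
- The end stop came at about 16.5 mm, where the force rose from 9.7 N to 17.9 N without much further movement. That peak lies within the 15 to 20 N range given for dragging the mixer. There was also up to about 11 N of sideways force on the knob.
- After I let go, three camera views put it about 11.9 mm out, matching its on position at 12 mm. The wrist view alone suggested somewhat less.

**Last checks:** image correlation showed the mixer and the teal rack shifted less than about 0.2 px, well under 1 mm. A plain pixel difference did flag about 400 changed pixels around the mixer; I put these down to the knob and the arm's shadow but did not check further. By eye, the foam rack and its tubes look undisturbed. The arm was clear, with no force on it.

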